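Close the ring of firebricks on the hearth slab

ROBOT

A 6-joint arm with a two-finger parallel gripper is mounted at the origin on the work surface. World frame = base frame: x ahead of the robot, y to its left, z up, the work surface at z = 0. Lengths are in m, angles in rad, forces in N, time in s.
With the tool pointing down it reaches from about 0.375 to 0.975 m from the base axis. Payload 3.8 kg.
Tool frame: the origin (TCP) lies between the finger pads; the fingertips stand 17 mm ahead of it and the grasp point (between the pads) lies 2 mm behind it; y points along the fingers, z is the direction in which the jaws open and shut, and the axes are right-handed (so a half turn about y gives the same grasp; the last joint's range is limited). The gripper opens to 85 mm and grips with 20 to 120 N. Pads are 22 mm wide; open, the fingers measure 114 mm over their backs; the gripper's body (76 mm by 85 mm) begins 54 mm behind the grasp point. The pads swing forward as they close: fully open they stand 13 mm farther back than shut.
Start: joints at [-1.207, 0.264, 1.604, -0, 1.274, -0.037], TCP at [0.263, -0.622, 0.248] pointing down, gripper open.
Joint ranges: [-2.63, 2.63], [-0.94, 2.18], [0.31, 2.57], [-1.31, 4.45], [0, 2.66], [-2.55, 2.55]. Speed limits (rad/s): [2.57, 2.57, 3.14, 3.14, 3.14, 3.14].

INTERFACE

Orientations are given as a rotation vector (axis times angle).
In Python, from workcell import bot, eyes, nets gives the robot as it stands. The module is installed in compiled form; this text tells all that it offers.
- The arm moves only by the tool jog_arm, never from a script. Its arguments are lists of equal length, an entry for each row: "turn": the turn, a rotation vector about the tool's x, y, z in rad, a list of three; "slide": the shift along the tool's x, y, z in mm, a list of three; "grip": the opening in per cent of the stroke, from 0 (shut) to 100 (fully open). A call has 1 to 5 rows; each row shifts and turns the commanded pose from where the row before left it, along the tool's axes as they then stand; what a row does not reach is not made up. A row lasts 1/10 s, in which the tool goes at most 50 mm and 8.59 degrees, less where a joint would pass 70% of its speed; a pose out of reach is approached as far as the arm can. A call with a gripper value outside its range is refused whole. The fingers move at their own pace and stop on an object; "newtons" is the grip in N (left out, the last holds). Time passes only in rows, so rows that do not move let the fingers close. It gives the time, the measured TCP pose, the force and the opening at its end, in the units of the state.
- bot.read_state(): the state, without advancing time (a new reading comes with each control period).
- eyes.read_camera(name): name is "scene" or "side" or "wrist"; returns a dict with "img" (480x640x3 uint8, red, green, blue), "depth" (480x640 float32, m along the optical axis (not along the pixel's ray), 0 where there is no reading), "intrinsics" (3x3 intrinsics, pixels), "position" and "rotation" of the camera in the world. Camera axes: x right, y down, z forward; pixel columns grow to the right and rows downward; lengths in m; the calibration is good to about 2 mm. A picture is of the moment at which its call begins.
- bot.finish_job(): hands the job in, once; it reports no verdict.
Trained networks look in a picture, given as the dict that the camera call returned (one of the last four; its "shot" number tells which), for a name from the list of things; names that differ only in an ending like _2 or _b are one class to them, and where a whole thing is asked for, a point or a joint stands for the part that bears it (a point fixed in the world has none). Each returns a list of dicts, best first, with "conf" (0 to 1); they miss things now and then, are a little off and sometimes report something else, mostly with a low value. They report only what shows in the picture. A call takes as long as a camera call. They do not tell look-alikes from the thing itself.
- nets.search_frame(thing, picture): "xyz" ([x, y, z] in m, in the coordinates of the camera as it stood for that picture, good to about 4 mm: the middle of the surface that is visible of it).
The state is a dict: "time": time; "q": joint angles; "joint_vel": joint speeds; "joint_torque": joint torques, N m; "tool_pos": TCP position; "tcp_rot": TCP orientation; "wrist_force": force on the tool from outside, world axes, zero at the start; "torque": the same for the moment, N m; "width": opening from 0.0 (shut) to 1.0 (fully open).
Only numpy, scipy, OpenCV 4.12 (cv2) and the standard library are available. Lean on these libraries where they do the work, as an engineer would, in place of code of your own. Each camera call takes 0.05 s, during which the arm holds its last target.

TASK

Finish the layer of firebricks on the square hearth slab: take the two bricks from the sloping rack and lay them flat in the two empty sides, so that all four form a pinwheel in which the end of each brick butts against the side of the next, with the same narrow joints (about 5 mm) and square outline as the two already laid. Set the bricks down gently without dropping them, and do not push the laid bricks out of place or disturb the vase, the tin and the paddle.

Things in the scene. Friction and masses are not known exactly. Their poses are not given: they have to be found in the camera images.
- slab: square grey hearth slab, 230 x 230 mm and 20 mm thick, lying fixed on the table; origin at the centre of its underside. Its x and y axes run along its edges, z up. The finished four-brick ring is 205 mm square and centred on it, with an open square of 95 mm in the middle. The brick centres in slab x, y (mm): brick_a (-27.5, -77.5) lying along x, brick_b (77.5, -27.5) lying along y, place_a (27.5, 77.5) along x, place_b (-77.5, 27.5) along y; all joints are then 5 mm
- place_a (a point): the first empty place: where the centre of a laid brick belongs, 22.5 mm above the slab's top. Its x axis is the direction in which the brick's length lies and points towards the end where the end face of brick_b butts against this brick's inner side (that end 50 mm of the inner side is covered, the other 95 mm faces the open middle, where a finger has room); its y axis points outwards, away from the slab's middle; z is up
- place_b (a point): the second empty place: where the centre of a laid brick belongs, 22.5 mm above the slab's top. Its x axis is the direction in which the brick's length lies and points towards the end where the end face of the brick at place_a butts against this brick's inner side (that end 50 mm is covered, the other 95 mm faces the open middle); its y axis points outwards; z is up
- brick_a_mid (a point): laid firebrick, a plain cream rectangular block 150 x 50 x 45 mm, about 0.3 kg. The point is its centre; its x axis runs along the 150 mm length, y along the 50 mm width, z along the 45 mm height. Already on the slab, loose; within 2 mm of its place
- brick_b_mid (a point): laid firebrick, a plain cream rectangular block 150 x 50 x 45 mm, about 0.3 kg. The point is its centre; its x axis runs along the 150 mm length, y along the 50 mm width, z along the 45 mm height. Already on the slab at right angles to brick_a, loose; brick_a's end butts against its side; within 2 mm of its place
- brick_c_mid (a point): stock firebrick, a plain cream rectangular block 150 x 50 x 45 mm, about 0.3 kg. The point is its centre; its x axis runs along the 150 mm length, y along the 50 mm width, z along the 45 mm height (away from the rack's sloping plate). Rests on the rack, length up and down the 30 degree slope, lower end against the rack's front ledge. Either stock brick may go to either place, either end first
- brick_d_mid (a point): stock firebrick, a plain cream rectangular block 150 x 50 x 45 mm, about 0.3 kg. The point is its centre; its x axis runs along the 150 mm length, y along the 50 mm width, z along the 45 mm height (away from the rack's sloping plate). Rests on the rack beside brick_c, 100 to 124 mm from it centre to centre
- rack: fixed steel rack, 210 mm wide (its y), about 150 mm deep, 108 mm high without bricks; origin on the table under the middle of its plate. Its flat plate slopes 30 degrees: it rises towards the rack's +x, and the plate's outward normal leans 30 degrees from vertical towards the rack's -x (towards the robot). A ledge 12 mm high along the low front edge stops the bricks; nothing stands beside or above them. The rack and the slab may stand on either side
- vase: bystander: round blue glass vase, 90 mm across, 94 mm high, beyond the work; origin at the centre of its foot
- tin: bystander: open metal tin, 76 mm across, 85 mm high, beyond the work; origin at the centre of its foot
- paddle: bystander: wooden paddle lying flat, 260 mm long, 75 mm wide, about 24 mm high at the handle, beyond the work; origin on the table near its middle
There are look-alikes about, which are no part of the job. What is shaped like the part that bears brick_c_mid but black or green is not meant.

How it is judged:
By the outcome, as a careful person would: the job done as asked, in the order asked, and still so for the second after the job is handed in, with the robot touching nothing.
It also fails if it takes over 54 s, if anything falls off the work surface, if the arm or the gripper's body presses on something with over 40 N, if the wrist force passes 120 N, or if a joint passes its speed limit or range.

## Working session

There is one attempt and no reset: what is moved stays moved. The work goes in short steps, Python scripts to look and compute and a tool call to move; the robot and the scene stay as the last step left them, time stands still between calls to the robot, and variables do not carry over. Pictures are saved under pics/ and viewed, and the job is handed in when it is done.

Besides the shell and the picture viewer there is one more tool, called after "Call:" as name(argument=value, ...) on one line, values as JSON. jog_arm: Moves the arm, as the interface text tells. Its arguments: {"type":"object","properties":{"turn":{"type":"array"},"slide":{"type":"array"},"grip":{"type":"array"},"newtons":{"type":"number"}},"required":["turn","slide","grip"]}

```bash
mkdir -p pics; ls; cat > h.py <<'E'
import numpy as np, cv2
from workcell import bot, eyes, nets
from scipy.spatial.transform import Rotation as R
def shot(n,f=None):
    p=eyes.read_camera(n)
    if f: cv2.imwrite('pics/'+f,p['img'][:,:,::-1])
    return p
def w(p,c): return np.array(p['rotation'])@np.array(c)+np.array(p['position'])
def cloud(p):
    K=np.array(p['intrinsics']);d=p['depth'];v,u=np.mgrid[0:480,0:640]
    c=np.stack([(u-K[0,2])/K[0,0]*d,(v-K[1,2])/K[1,1]*d,d],-1)
    return c@np.array(p['rotation']).T+np.array(p['position'])
E
python3 - <<'E'
from h import *
for n in('scene','side','wrist'):
    p=shot(n,n+'0.png')
    np.savez('/tmp/'+n+'0.npz',**{k:np.array(v) for k,v in p.items()})
    print(n,p['position'],np.round(p['rotation'],3).tolist(),np.diag(p['intrinsics']))
    for t in('slab','rack','brick_a_mid','brick_c_mid','vase','tin','paddle'):
        print(t,[(np.round(w(p,r['xyz']),3).tolist(),round(r['conf'],2)) for r in nets.search_frame(t,p)])
print(bot.read_state())
E
```

```text
pics
scene [1.36694955 0.35599116 0.69212599] [-1.421, -1.959, 1.005] [569.5940298 569.5940298   1.       ]
slab [([2.94, 1.929, 2.265], 0.58)]
rack [([1.997, 0.986, 1.322], 0.97)]
brick_a_mid [([3.251, 2.24, 2.577], 0.9)]
brick_c_mid [([1.488, 0.477, 0.813], 0.93), ([2.478, 1.467, 1.803], 0.84), ([2.2, 1.189, 1.525], 0.8), ([2.514, 1.504, 1.84], 0.55)]
vase [([2.122, 1.111, 1.447], 0.85)]
tin [([1.876, 0.865, 1.201], 0.82)]
paddle [([2.559, 1.548, 1.884], 0.96)]
side [0.37103963 0.82934261 0.88436612] [-0.284, 2.835, -1.146] [520.89608467 520.89608467   1.        ]
slab [([-1.489, -1.03, -0.975], 0.9)]
rack [([-0.086, 0.372, 0.427], 0.86), ([-1.83, -1.372, -1.317], 0.23)]
brick_a_mid [([-1.831, -1.372, -1.317], 0.81), ([-1.489, -1.031, -0.976], 0.66), ([-1.723, -1.265, -1.21], 0.42)]
brick_c_mid [([-0.355, 0.103, 0.158], 0.98), ([-0.46, -0.001, 0.054], 0.93), ([0.134, 0.592, 0.647], 0.83), ([-0.906, -0.448, -0.393], 0.61), ([-1.479, -1.021, -0.966], 0.58)]
vase [([-0.947, -0.489, -0.434], 0.69), ([-1.831, -1.373, -1.318], 0.17)]
tin [([-0.614, -0.156, -0.101], 0.67)]
paddle [([-1.56
[... 185 characters left out ...]
brick_a_mid []
brick_c_mid []
vase []
tin []
paddle []
{'time': 1.2, 'q': array([-1.20687983e+00,  2.63869226e-01,  1.60400007e+00, -1.27214136e-06,
        1.27370643e+00, -3.68948485e-02]), 'joint_vel': array([-0.00076598,  0.00086384, -0.00109913,  0.00031545,  0.00078754,
        0.00079263]), 'joint_torque': array([-8.79545514e-04, -5.15079045e+01, -3.67720878e+01, -2.15881687e-04,
        9.44652493e-04, -1.35048819e-05]), 'tool_pos': array([ 0.26336031, -0.62149556,  0.24830044]), 'tcp_rot': array([-0.40650176,  2.00115506, -2.00118958]), 'wrist_force': array([-0.29435667,  0.06908377,  0.00443496]), 'torque': array([ 0.02362544, -0.0118981 , -0.02845688]), 'width': 1.001521219144784}
```

Rotation is a rotation vector. Time is used by each call (54 s total), so I'll be frugal and work from the saved pictures.

```bash
sed -i "s/np.array(p\['rotation'\])/R.from_rotvec(p['rotation']).as_matrix()/g" h.py
python3 - <<'E'
from h import *
print(R.from_rotvec(bot.read_state()['tcp_rot']).as_matrix().round(3).tolist())
for n in('scene','side','wrist'):
    p=dict(np.load(f'/tmp/{n}0.npz'))
    print(n,R.from_rotvec(p['rotation']).as_matrix().round(3).tolist())
a=[np.load(f'/tmp/{n}0.npz')['img'] for n in('scene','side')]
E
```

```text
[[-0.921, 0.0, 0.39], [-0.39, -0.0, -0.921], [0.0, -1.0, 0.0]]
scene [[-0.318, 0.566, -0.761], [0.948, 0.176, -0.266], [-0.016, -0.805, -0.593]]
side [[-0.98, -0.144, 0.134], [-0.196, 0.705, -0.682], [0.004, -0.695, -0.719]]
wrist [[0.39, -0.881, -0.268], [-0.921, -0.373, -0.113], [-0.0, 0.29, -0.957]]
```

View pics/scene0.png

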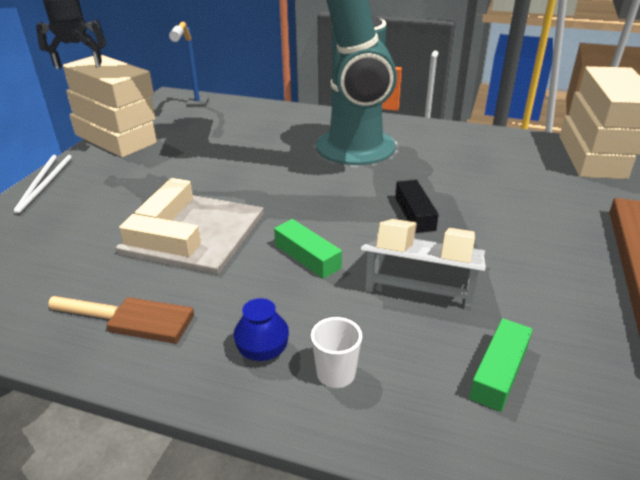

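View pics/side0.png

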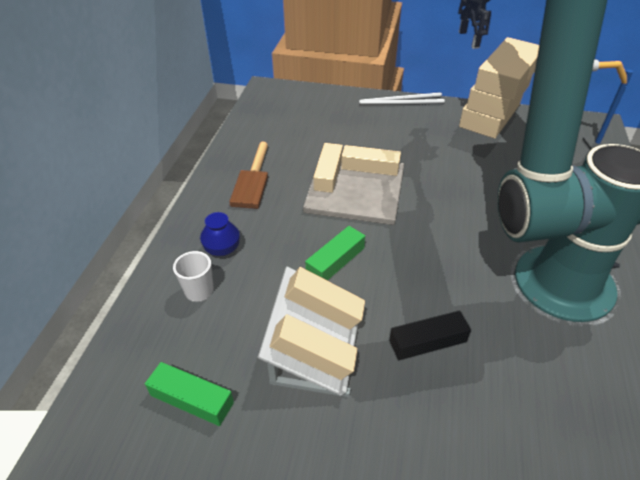

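View pics/wrist0.png

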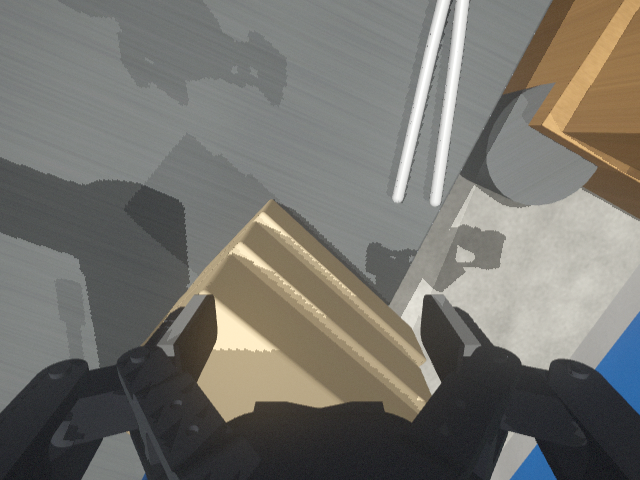

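The scene view shows the slab with two laid bricks (150–200, 180–250) and the rack with two stock bricks (395,235) and (458,245). There are green and black decoys, and the vase, tin and paddle stand beyond. I'll fit the geometry from depth.

```bash
python3 - <<'E'
from h import *
for n in('scene','side'):
    p=dict(np.load(f'/tmp/{n}0.npz')); C=cloud(p); im=p['img']
    hsv=cv2.cvtColor(im,cv2.COLOR_RGB2HSV)
    ok=p['depth']>0
    ws=ok&(C[...,0]>.3)&(C[...,0]<1.0)&(abs(C[...,1])<.5)
    cream=ws&(hsv[...,1]>40)&(hsv[...,0]>12)&(hsv[...,0]<30)&(hsv[...,2]>100)&(C[...,2]>.02)
    k,l,st,ce=cv2.connectedComponentsWithStats(cream.astype(np.uint8))
    for i in range(1,k):
        if st[i,4]<150: continue
        P=C[l==i]; print(n,i,st[i].tolist(),P.min(0).round(3),P.max(0).round(3),np.median(P,0).round(3))
    # table z
    t=ws&(C[...,2]<.012); print('table z',np.median(C[t][:,2]), )
    g=ws&(hsv[...,1]<40)&(C[...,2]>.013)&(C[...,2]<.027)
    k,l,st,ce=cv2.connectedComponentsWithStats(g.astype(np.uint8))
    for i in range(1,k):
        if st[i,4]<400: continue
        P=C[l==i]; print(n,'slab?',i,st[i].tolist(),P.min(0).round(3),P.max(0).round(3),np.median(P,0).round(3))
E
```

```text
scene 1 [119, 178, 82, 79, 2190] [ 0.399 -0.326  0.02 ] [ 0.611 -0.171  0.068] [ 0.604 -0.273  0.046]
scene 4 [376, 219, 41, 33, 958] [0.355 0.176 0.021] [0.575 0.239 0.139] [0.558 0.22  0.114]
scene 7 [441, 228, 34, 35, 854] [0.42  0.294 0.033] [0.572 0.351 0.139] [0.558 0.326 0.117]
scene 8 [49, 296, 70, 18, 433] [ 0.774 -0.351  0.02 ] [ 0.8   -0.218  0.027] [ 0.788 -0.284  0.022]
table z -0.0010421076404556473
scene slab? 1 [116, 195, 147, 75, 3994] [ 0.386 -0.337  0.013] [ 0.623 -0.104  0.025] [ 0.495 -0.167  0.019]
side 1 [250, 141, 17, 31, 199] [ 0.768 -0.351  0.02 ] [ 0.798 -0.214  0.029] [ 0.783 -0.28   0.024]
side 2 [313, 143, 87, 50, 2455] [ 0.4   -0.326  0.02 ] [ 0.607 -0.166  0.073] [ 0.532 -0.274  0.064]
side 5 [285, 267, 79, 62, 2585] [0.42  0.188 0.032] [0.568 0.243 0.143] [0.494 0.231 0.099]
side 6 [270, 315, 87, 65, 3011] [0.418 0.272 0.03 ] [0.566 0.356 0.143] [0.491 0.341 0.1  ]
table z 0.0009158043665152271
side slab? 1 [303, 163, 101, 59, 3531] [ 0.388 -0.335  0.013] [ 0.619 -0.1    0.027] [ 0.484 -0.168  0.021]
```

```bash
cat > fit.py <<'E'
from h import *
from scipy.optimize import least_squares
def creammask(p,C):
    hsv=cv2.cvtColor(p['img'],cv2.COLOR_RGB2HSV)
    return (p['depth']>0)&(C[...,0]>.3)&(C[...,0]<.68)&(abs(C[...,1])<.5)&(hsv[...,1]>40)&(hsv[...,0]>12)&(hsv[...,0]<30)&(hsv[...,2]>70)
def rect(P,trim=0):
    r=cv2.minAreaRect((P[:,:2]*1000).astype(np.float32))
    (cx,cy),(a,b),t=r
    if a<b: a,b,t=b,a,t+90
    t=(t+90)%180-90
    return np.round([cx,cy,a,b,t],1)
def boxfit(P,x0,dims=(.15,.05,.045)):
    # surface-distance fit: params centre, rotvec small about R0
    h=np.array(dims)/2; c0,R0=x0
    def res(x):
        L=(P-c0-x[:3])@(R0@R.from_rotvec(x[3:]).as_matrix())
        q=abs(L)-h
        out=np.linalg.norm(np.maximum(q,0),axis=1); ins=np.minimum(q.max(1),0)
        return out+ins
    s=least_squares(res,np.zeros(6),loss='soft_l1',f_scale=.002,x_scale=[.01]*3+[.05]*3)
    return c0+s.x[:3],R0@R.from_rotvec(s.x[3:]).as_matrix(),np.median(abs(res(s.x)))
E
python3 - <<'E'
from fit import *
Ry=R.from_euler('y',-30,degrees=True).as_matrix()  # x axis rises toward +x
Rz=R.from_euler('z',90,degrees=True).as_matrix()
init={'a':((.475,-.296,.0425),np.eye(3)),'b':((.58,-.246,.0425),Rz),'c':((.494,.215,.095),Ry),'d':((.494,.325,.095),Ry)}
allP={k:[] for k in init}
for n in('scene','side'):
    p=dict(np.load(f'/tmp/{n}0.npz'));C=cloud(p);m=creammask(p,C)
    for k,(c,R0) in init.items():
        L=(C-np.array(c))@R0; sel=m&(abs(L)<np.array([.09,.038,.04])).all(-1)
        if k in'ab': sel&=C[...,2]>.027
        P=C[sel]; 
        if k=='a': P=P[P[:,0]<.552]
        if k=='b': P=P[P[:,0]>.552]
        allP[k].append(P)
        print(n,k,len(P),P.min(0).round(3),P.max(0).round(3))
        if k in 'ab': 
            T=P[P[:,2]>.058]; print('  top',rect(T),np.median(T[:,2]))
    g=(p['depth']>0)&(C[...,2]>.012)&(C[...,2]<.028)&(C[...,0]>.36)&(C[...,0]<.64)&(C[...,1]>-.36)&(C[...,1]<-.08)
    print('slab',rect(C[g]))
for k in init:
  for P in (allP[k][0],allP[k][1],np.vstack(allP[k])):
    c,Rm,e=boxfit(P,(np.array(init[k][0]),init[k][1]))
    print(k,c.round(4),R.from_matrix(Rm).as_euler('ZYX',degrees=True).round(1),round(e,4))
E
```

```text
scene a 676 [ 0.399 -0.326  0.027] [ 0.552 -0.271  0.068]
  top [ 475.  -298.1  153.4   53.5    0.8] 0.06318116649257777
scene b 1242 [ 0.552 -0.324  0.027] [ 0.611 -0.171  0.067]
  top [ 581.6 -247.6  152.4   58.8   89.9] 0.06181167607763183
scene c 956 [0.418 0.189 0.028] [0.575 0.239 0.139]
scene d 854 [0.42  0.294 0.033] [0.572 0.351 0.139]
slab [ 5.045e+02 -2.206e+02  2.360e+02  2.324e+02  2.000e-01]
side a 1300 [ 0.402 -0.326  0.027] [ 0.552 -0.267  0.071]
  top [ 4.768e+02 -2.971e+02  1.500e+02  5.800e+01  3.000e-01] 0.06573442850723321
side b 997 [ 0.555 -0.322  0.027] [ 0.607 -0.166  0.073]
  top [ 581.2 -245.5  154.3   50.2  -89. ] 0.06594723222205084
side c 2585 [0.42  0.188 0.032] [0.568 0.243 0.143]
side d 3010 [0.418 0.299 0.03 ] [0.566 0.356 0.143]
slab [ 503.6 -216.8  234.6  230.1  -89.7]
a [ 0.4757 -0.2996  0.0422] [ 0.8 -0.5 -0.5] 0.0008
a [ 0.4765 -0.2983  0.0437] [0.5 0.1 0.6] 0.0013
a [ 0.4757 -0.2989  0.0435] [ 0.7 -0.3  0.5] 0.0012
b [ 0.5817 -0.2484  0.0419] [90.9  0.4 -0.1] 0.0008
b [ 0.5817 -0.2472  0.0438] [91.  -0.1  0.6] 0.001
b [ 0.5817 -0.2478  0.0437] [90.9 -0.2  0. ] 0.001
c [0.4967 0.2126 0.0822] [  1.4 -30.2  -0. ] 0.0006
c [0.4959 0.2137 0.0843] [  1.3 -30.    0.2] 0.0007
c [0.4957 0.2135 0.0841] [  1.3 -30.1   0.2] 0.0009
d [0.4942 0.3244 0.0821] [  1.2 -30.3  -0. ] 0.0009
d [0.4934 0.326  0.0843] [  1.2 -30.   -0. ] 0.0007
d [0.4933 0.326  0.084 ] [  1.2 -30.   -0. ] 0.0008
```

```bash
cat > plan.py <<'E'
from h import *
def plan(pt,Rt,smax=45,amax=.14,n=None,dec=1,start=None):
    s=bot.read_state()
    p0=np.array(s['tool_pos']);R0=R.from_rotvec(s['tcp_rot']).as_matrix()
    d=np.array(pt)-p0; rv=R.from_matrix(R0.T@Rt).as_rotvec()
    k=n or max(1,int(np.ceil(max(np.linalg.norm(d)*1000/smax,np.linalg.norm(rv)/amax))))
    sl=[];tu=[]
    Rc=R0
    for i in range(k):
        sl.append((Rc.T@d*1000/k).round(dec).tolist()); tu.append((rv/k).round(4).tolist())
        Rc=Rc@R.from_rotvec(rv/k).as_matrix()
    print('t',round(s['time'],2),'pos',p0.round(4),'d',(d*1000).round(1),'rv',rv.round(3),'rows',k)
    for a,b in zip(tu,sl): print(a,b)
def toolR(down,z):
    y=np.array(down,float);y/=np.linalg.norm(y);z=np.array(z,float);z-=y*(y@z);z/=np.linalg.norm(z)
    return np.stack([np.cross(y,z),y,z],1)
def brickR(yaw,pitch): return R.from_euler('ZYX',[yaw,pitch,0],degrees=True).as_matrix()
def grasp(c,B,off=-.012,up=.005-.002):
    return np.array(c)+off*B[:,0]+up*B[:,2], toolR(-B[:,2],-B[:,1])
E
python3 - <<'E'
from plan import *
plan([.5,-.22,.30],toolR([0,0,-1],[np.sin(np.radians(.8)),-1,0]))
E
```

```text
t 1.2 pos [ 0.2634 -0.6215  0.2483] d [236.6 401.5  51.7] rv [-0.     0.387 -0.   ] rows 11
[-0.0, 0.0352, -0.0] [-34.0, -4.7, -25.2]
[-0.0, 0.0352, -0.0] [-33.1, -4.7, -26.4]
[-0.0, 0.0352, -0.0] [-32.2, -4.7, -27.5]
[-0.0, 0.0352, -0.0] [-31.2, -4.7, -28.7]
[-0.0, 0.0352, -0.0] [-30.2, -4.7, -29.7]
[-0.0, 0.0352, -0.0] [-29.1, -4.7, -30.8]
[-0.0, 0.0352, -0.0] [-28.0, -4.7, -31.8]
[-0.0, 0.0352, -0.0] [-26.9, -4.7, -32.8]
[-0.0, 0.0352, -0.0] [-25.7, -4.7, -33.7]
[-0.0, 0.0352, -0.0] [-24.5, -4.7, -34.6]
[-0.0, 0.0352, -0.0] [-23.3, -4.7, -35.4]
```

Call:
jog_arm(turn=[[0, 0.035, 0], [0, 0.035, 0], [0, 0.035, 0], [0, 0.035, 0], [0, 0.035, 0]], slide=[[-34, -5, -25], [-33, -5, -26], [-32, -5, -28], [-31, -5, -29], [-30, -5, -30]], grip=[100, 100, 100, 100, 100])

```text
time: 1.7
tool_pos: [0.3706, -0.4373, 0.2736]
tcp_rot: [-0.236, 2.103, -2.103]
wrist_force: [1.3, -0.3, 1.0]
width: 1.005
```

Call:
jog_arm(turn=[[0, 0.035, 0], [0, 0.035, 0], [0, 0.035, 0], [0, 0.035, 0], [0, 0.035, 0]], slide=[[-29, -5, -31], [-28, -5, -32], [-27, -5, -33], [-26, -5, -34], [-24, -5, -35]], grip=[100, 100, 100, 100, 100])

```text
time: 2.2
tool_pos: [0.4777, -0.2531, 0.2988]
tcp_rot: [-0.053, 2.196, -2.197]
wrist_force: [1.0, 0.6, -0.3]
width: 1.0
```

```bash
python3 - <<'E'
from fit import *
from plan import *
p=shot('wrist','w1.png'); np.savez('/tmp/w1.npz',**{k:np.array(v) for k,v in p.items()})
C=cloud(p);m=creammask(p,C)
Rz=R.from_euler('z',90,degrees=True).as_matrix()
for k,(c,R0) in {'a':((.4757,-.2985,.0425),np.eye(3)),'b':((.5817,-.2475,.0425),Rz)}.items():
    L=(C-np.array(c))@R0; sel=m&(abs(L)<np.array([.085,.033,.04])).all(-1)&(C[...,2]>.027)
    P=C[sel]
    P=P[P[:,0]<.553] if k=='a' else P[P[:,0]>.553]
    c,Rm,e=boxfit(P,(np.array(c),R0)); print(k,len(P),c.round(4),R.from_matrix(Rm).as_euler('ZYX',degrees=True).round(1),round(e,4))
cc,B=[.4958,.2135,.0838],brickR(1.3,-30)
g,T=grasp(cc,B); pre=g+.10*B[:,2]; print(g,pre)
plan(pre,T)
print(bot.read_state()['q'])
E
```

```text
a 6915 [ 0.4762 -0.2974  0.0423] [0.6 0.  0. ] 0.0005
b 8630 [ 0.5813 -0.2466  0.0423] [91.3 -0.  -0. ] 0.0005
[0.48391076 0.2132302  0.08039808] [0.43392363 0.21209583 0.16700062]
t 2.25 pos [ 0.4807 -0.248   0.2999] d [ -46.8  460.1 -132.9] rv [0.011 0.027 0.519] rows 11
[0.001, 0.0024, 0.0472] [2.2, 12.2, -41.9]
[0.001, 0.0024, 0.0472] [2.9, 12.1, -42.0]
[0.001, 0.0024, 0.0472] [3.5, 11.9, -42.0]
[0.001, 0.0024, 0.0472] [4.2, 11.6, -42.0]
[0.001, 0.0024, 0.0472] [4.8, 11.4, -42.0]
[0.001, 0.0024, 0.0472] [5.5, 11.1, -42.0]
[0.001, 0.0024, 0.0472] [6.1, 10.8, -42.0]
[0.001, 0.0024, 0.0472] [6.7, 10.5, -42.0]
[0.001, 0.0024, 0.0472] [7.3, 10.1, -41.9]
[0.001, 0.0024, 0.0472] [7.8, 9.7, -41.9]
[0.001, 0.0024, 0.0472] [8.4, 9.3, -41.9]
[-0.52591139 -0.02087054  1.82656732  0.00595308  1.33393918  0.99250917]
```

View pics/w1.png

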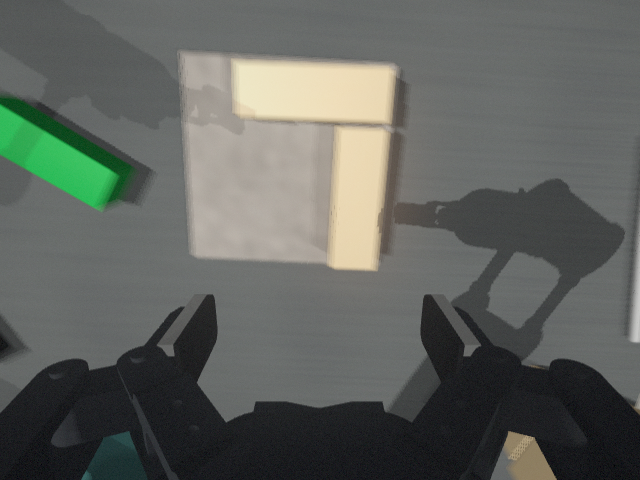

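The wrist view confirms the slab and the laid pair: brick_b runs along the top (235–395, 60–120) and brick_a down the right (330–390, 125–270). The empty places are on the left and below. Next I'll move to a pre-grasp pose over brick c.

Call:
jog_arm(turn=[[0.001, 0.0024, 0.047], [0.001, 0.0024, 0.047], [0.001, 0.0024, 0.047], [0.001, 0.0024, 0.047], [0.001, 0.0024, 0.047]], slide=[[2, 4, -42], [3, 6, -42], [3, 8, -42], [4, 10, -42], [5, 12, -42]], grip=[85, 85, 85, 85, 85])

```text
time: 2.75
tool_pos: [0.4552, -0.0445, 0.2568]
tcp_rot: [0.21, 2.079, -2.077]
wrist_force: [1.2, -0.1, -0.5]
width: 0.851
```

Call:
jog_arm(turn=[[0.001, 0.0024, 0.047], [0.001, 0.0024, 0.047], [0.001, 0.0024, 0.047], [0.001, 0.0024, 0.047], [0.001, 0.0024, 0.047]], slide=[[5, 12, -42], [6, 12, -42], [7, 12, -42], [7, 12, -42], [8, 12, -42]], grip=[85, 85, 85, 85, 85])

```text
time: 3.25
tool_pos: [0.4364, 0.1637, 0.1888]
tcp_rot: [0.444, 1.952, -1.945]
wrist_force: [1.0, -0.4, 0.1]
width: 0.853
```

Call:
jog_arm(turn=[[0.001, 0.0024, 0.047], [0, 0, 0]], slide=[[8, 9, -42], [0, 0, 0]], grip=[85, 85])

```text
time: 3.45
tool_pos: [0.4305, 0.2025, 0.1757]
tcp_rot: [0.468, 1.927, -1.923]
wrist_force: [-0.4, -0.4, -0.0]
width: 0.852
```

```bash
python3 - <<'E'
from fit import *
from plan import *
p=shot('wrist','w2.png'); np.savez('/tmp/w2.npz',**{k:np.array(v) for k,v in p.items()})
C=cloud(p);m=creammask(p,C)
B=brickR(1.3,-30)
for k,c in {'c':(.4958,.2135,.0838),'d':(.4935,.3255,.0838)}.items():
    L=(C-np.array(c))@B; sel=m&(abs(L)<np.array([.09,.035,.03])).all(-1)&(L[...,2]>-.018)
    P=C[sel]; print(len(P))
    if len(P)>200:
        L=L[sel];print(L.min(0).round(3),L.max(0).round(3))
        c2,Rm,e=boxfit(P,(np.array(c),B)); print(k,c2.round(4),R.from_matrix(Rm).as_euler('ZYX',degrees=True).round(1),round(e,4))
g,T=grasp((.4958,.2135,.0838),B)
plan(g+.10*B[:,2],T)
s=bot.read_state();print(s['q'],s['wrist_force'])
E
```

```text
17298
[-0.083 -0.027 -0.016] [0.075 0.026 0.024]
c [0.4954 0.215  0.083 ] [  1.7 -30.   -0.3] 0.0004
22361
[-0.076 -0.024 -0.018] [0.075 0.027 0.025]
d [0.4929 0.327  0.083 ] [  1.2 -30.   -0.1] 0.0004
t 3.5 pos [0.4314 0.2007 0.1766] d [ 2.5 11.4 -9.6] rv [-0.003  0.009  0.017] rows 1
[-0.0032, 0.0091, 0.0166] [2.1, 9.7, -11.4]
[ 0.55736015 -0.32186887  2.39098942 -0.41429533  0.67079311  2.37154254] [-0.41716199 -1.01239677 -0.03324755]
```

View pics/w2.png

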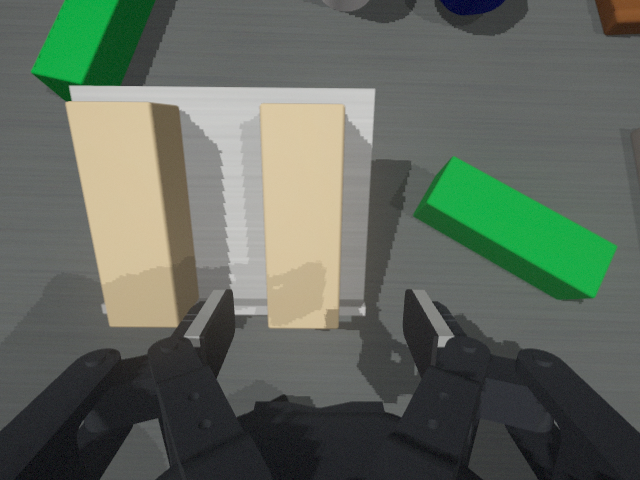

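```bash
python3 - <<'E'
from plan import *
B=brickR(1.4,-30)
g,T=grasp((.4955,.2145,.0833),B); print(g)
plan(g+.03*B[:,2],T,n=4)
E
```

```text
[0.48361125 0.21420945 0.07989808]
t 3.5 pos [0.4314 0.2007 0.1766] d [ 37.2  13.1 -70.7] rv [-0.004  0.008  0.017] rows 4
[-0.001, 0.0019, 0.0042] [0.4, 20.0, -3.1]
[-0.001, 0.0019, 0.0042] [0.4, 20.0, -3.1]
[-0.001, 0.0019, 0.0042] [0.5, 20.0, -3.1]
[-0.001, 0.0019, 0.0042] [0.6, 20.0, -3.1]
```

Call:
jog_arm(turn=[[-0.001, 0.002, 0.004], [-0.001, 0.002, 0.004], [-0.001, 0.002, 0.004], [-0.001, 0.002, 0.004], [0, 0, 0]], slide=[[0, 20, -3], [0, 20, -3], [1, 20, -3], [1, 20, -3], [0, 0, 0]], grip=[85, 85, 85, 85, 85])

```text
time: 4.0
tool_pos: [0.4708, 0.2087, 0.1053]
tcp_rot: [0.499, 1.926, -1.92]
wrist_force: [0.5, -1.2, 0.2]
width: 0.851
```

```bash
python3 - <<'E'
from plan import *
B=brickR(1.4,-30)
g,T=grasp((.4955,.2145,.0833),B)
plan(g,T,n=2)
print(bot.read_state()['q'])
E
```

```text
t 4.0 pos [0.4708 0.2087 0.1053] d [ 12.8   5.5 -25.4] rv [-0.006 -0.008  0.002] rows 2
[-0.0029, -0.0041, 0.001] [0.7, 14.2, -2.7]
[-0.0029, -0.0041, 0.001] [0.7, 14.2, -2.6]
[ 0.5263455  -0.12107726  2.39700934 -0.57351548  0.46807981  2.54674706]
```

Joint 6 is at its limit (2.547 of 2.55). I'll back off and use the half-turned grasp instead.

Call:
jog_arm(turn=[[0, -0.01, 0], [0, -0.02, 0], [0, -0.1, 0], [0, -0.14, 0], [0, -0.14, 0]], slide=[[0, -20, 0], [0, -40, 0], [0, -20, 0], [0, 0, 0], [0, 0, 0]], grip=[85, 85, 85, 85, 85])

```text
time: 4.5
tool_pos: [0.4315, 0.2099, 0.1796]
tcp_rot: [0.093, 1.654, -1.839]
wrist_force: [0.8, -0.7, -0.8]
width: 0.851
```

```bash
python3 - <<'E'
from plan import *
s=bot.read_state();print(s['q'],s['tool_pos'],s['wrist_force'])
E
```

```text
[ 0.58687181 -0.32143514  2.39174547 -0.45280498  0.66355141  2.02917986] [0.43154202 0.20987792 0.1795671 ] [ 0.80513973 -0.72130138 -0.83272835]
```

Call:
jog_arm(turn=[[0, -0.149, 0], [0, -0.149, 0], [0, -0.149, 0], [0, -0.149, 0], [0, -0.149, 0]], slide=[[0, 0, 0], [0, 0, 0], [0, 0, 0], [0, 0, 0], [0, 0, 0]], grip=[85, 85, 85, 85, 85])

```text
time: 5.0
tool_pos: [0.4312, 0.2094, 0.1781]
tcp_rot: [-0.533, 1.118, -1.59]
wrist_force: [-0.2, 0.3, 0.4]
width: 0.849
```

Call:
jog_arm(turn=[[0, -0.149, 0], [0, -0.149, 0], [0, -0.149, 0], [0, -0.149, 0], [0, -0.149, 0]], slide=[[0, 0, 0], [0, 0, 0], [0, 0, 0], [0, 0, 0], [0, 0, 0]], grip=[85, 85, 85, 85, 85])

```text
time: 5.5
tool_pos: [0.4312, 0.2094, 0.1781]
tcp_rot: [-1.017, 0.548, -1.218]
wrist_force: [-0.3, -0.2, 0.1]
width: 0.851
```

Call:
jog_arm(turn=[[0, -0.149, 0], [0, -0.149, 0], [0, -0.149, 0], [0, -0.149, 0], [0, -0.149, 0]], slide=[[0, 0, 0], [0, 0, 0], [0, 0, 0], [0, 0, 0], [0, 0, 0]], grip=[85, 85, 85, 85, 85])

```text
time: 6.0
tool_pos: [0.4312, 0.2093, 0.1781]
tcp_rot: [-1.368, -0.038, -0.752]
wrist_force: [-0.3, -0.4, 0.9]
width: 0.851
```

```bash
sed -i 's/def grasp.*/def grasp(c,B,off=-.012,up=.005-.002):\n    return np.array(c)+off*B[:,0]+up*B[:,2], toolR(-B[:,2],B[:,1])\ndef graspold(c,B,off=-.012,up=.005-.002):/' plan.py
python3 - <<'E'
from plan import *
B=brickR(1.4,-30)
g,T=grasp((.4955,.2145,.0833),B)
plan(g+.09*B[:,2],T)
print(bot.read_state()['q'])
E
```

```text
t 6.0 pos [0.4312 0.2093 0.1781] d [  7.4   3.8 -20.2] rv [ 0.001 -0.5    0.003] rows 4
[0.0004, -0.1249, 0.0008] [-1.2, 5.3, 0.4]
[0.0004, -0.1249, 0.0008] [-1.2, 5.3, 0.5]
[0.0004, -0.1249, 0.0008] [-1.1, 5.3, 0.6]
[0.0004, -0.1249, 0.0008] [-1.0, 5.3, 0.8]
[ 0.58633059 -0.31932776  2.39252824 -0.45289686  0.66341254 -0.20615438]
```

Call:
jog_arm(turn=[[0, -0.125, 0.001], [0, -0.125, 0.001], [0, -0.125, 0.001], [0, -0.125, 0.001], [0, 0, 0]], slide=[[-1, 5, 0], [-1, 5, 1], [-1, 5, 1], [-1, 5, 1], [0, 10, 0]], grip=[85, 85, 85, 85, 85])

```text
time: 6.5
tool_pos: [0.4441, 0.2143, 0.1508]
tcp_rot: [-1.524, -0.424, -0.396]
wrist_force: [0.3, -0.5, 0.6]
width: 0.851
```

```bash
python3 - <<'E'
from plan import *
B=brickR(1.4,-30)
g,T=grasp((.4955,.2145,.0833),B)
plan(g,T,n=5)
print(bot.read_state()['q'])
E
```

```text
t 6.5 pos [0.4441 0.2143 0.1508] d [ 39.5  -0.  -70.9] rv [ 0.    -0.006  0.   ] rows 5
[0.0001, -0.0011, 0.0001] [-0.3, 16.2, -0.2]
[0.0001, -0.0011, 0.0001] [-0.3, 16.2, -0.2]
[0.0001, -0.0011, 0.0001] [-0.3, 16.2, -0.2]
[0.0001, -0.0011, 0.0001] [-0.3, 16.2, -0.2]
[0.0001, -0.0011, 0.0001] [-0.3, 16.2, -0.2]
[ 0.57509798 -0.24607126  2.39632917 -0.49005018  0.59047226 -0.65938   ]
```

Call:
jog_arm(turn=[[0, -0.001, 0], [0, -0.001, 0], [0, -0.001, 0], [0, 0, 0], [0, 0, 0]], slide=[[0, 18, 0], [0, 18, 0], [0, 18, 0], [0, 15, 0], [0, 0, 0]], grip=[85, 85, 85, 85, 85])

```text
time: 7.0
tool_pos: [0.4772, 0.2139, 0.0876]
tcp_rot: [-1.528, -0.421, -0.392]
wrist_force: [-0.7, -0.7, -0.6]
width: 0.852
```

```bash
python3 - <<'E'
from plan import *
B=brickR(1.4,-30)
g,T=grasp((.4955,.2145,.0833),B)
plan(g,T,n=1)
s=bot.read_state();print(s['q'],s['wrist_force'])
shot('wrist','w3.png')
E
```

```text
t 7.0 pos [0.4772 0.2139 0.0876] d [ 6.4  0.3 -7.7] rv [ 0.004 -0.004 -0.005] rows 1
[0.0035, -0.0043, -0.0049] [1.7, 9.9, 0.2]
[ 0.52691577 -0.06968871  2.39230009 -0.61990143  0.4293051  -0.54516326] [-0.73794172 -0.68257379 -0.58163076]
```

View pics/w3.png

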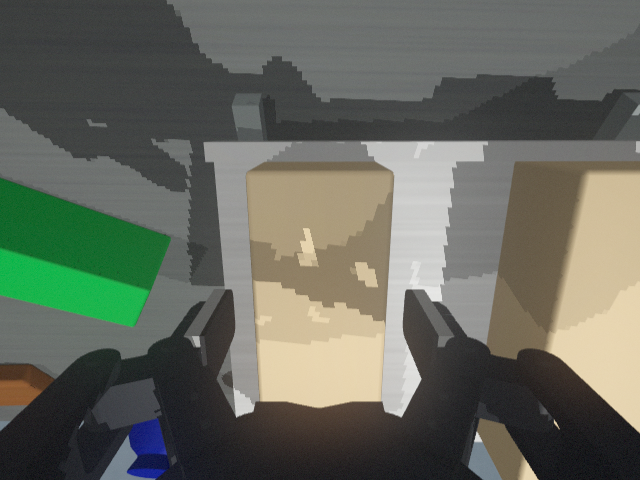

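The open fingers straddle brick c (250–390 px wide), with room on both sides. I'll finish the descent and grip.

Call:
jog_arm(turn=[[0.002, -0.002, -0.002], [0, 0, 0]], slide=[[1.5, 8, 0], [0, 0, 0]], grip=[85, 85])

```text
time: 7.25
tool_pos: [0.4831, 0.2155, 0.0833]
tcp_rot: [-1.524, -0.429, -0.392]
wrist_force: [0.1, -1.0, -0.6]
width: 0.851
```

Call:
jog_arm(turn=[[0, 0, 0], [0, 0, 0], [0, 0, 0], [0, 0, 0]], slide=[[0, 0, 0], [0, 0, 0], [0, 0, 0], [0, 0, 0]], grip=[45, 45, 45, 45], newtons=50)

```text
time: 7.65
tool_pos: [0.4827, 0.2156, 0.0836]
tcp_rot: [-1.524, -0.43, -0.391]
wrist_force: [-3.9, -1.8, 6.3]
width: 0.579
```

```bash
python3 - <<'E'
from plan import *
B=brickR(1.4,-30)
g,T=grasp((.4955,.2145,.0833),B)
plan(g,T,n=1)
s=bot.read_state();print(s['q'],s['wrist_force'],s['width'])
E
```

```text
t 7.65 pos [0.4827 0.2156 0.0836] d [ 1.  -1.3 -3.7] rv [-0.001  0.001  0.   ] rows 1
[-0.0008, 0.0006, 0.0005] [-1.1, 3.7, -1.4]
[ 0.52211    -0.05302338  2.38889668 -0.64028271  0.41008972 -0.53244409] [-3.90149075 -1.76514057  6.30708626] 0.5790836142815409
```

Call:
jog_arm(turn=[[0, 0, 0], [0, 0, 0], [0, 0, 0], [0, 0, 0], [0, 0, 0]], slide=[[0, 0, 0], [0, -5, 0], [0, -15, 0], [0, -25, 0], [0, -25, 0]], grip=[45, 45, 45, 45, 45])

```text
time: 8.15
tool_pos: [0.4457, 0.2139, 0.1424]
tcp_rot: [-1.527, -0.426, -0.387]
wrist_force: [-0.3, 0.4, -2.1]
width: 0.58
```

```bash
python3 - <<'E'
from plan import *
s=bot.read_state();print(s['q'],s['wrist_force'],s['width'])
yaw=.8; B=brickR(yaw,0)
T=toolR([0,0,-1],B[:,1])
plan([.50,.10,.26],T)
E
```

```text
[ 0.56995942 -0.22879565  2.39977536 -0.49597278  0.57293549 -0.66033726] [-0.28167256  0.40242823 -2.11001023] 0.580297638478868
t 8.15 pos [0.4457 0.2139 0.1424] d [  54.3 -113.9  117.6] rv [-0.002  0.011  0.52 ] rows 4
[-0.0005, 0.0028, 0.1299] [25.7, -19.1, -28.8]
[-0.0005, 0.0028, 0.1299] [23.1, -22.3, -28.8]
[-0.0005, 0.0028, 0.1299] [20.1, -25.1, -28.7]
[-0.0005, 0.0028, 0.1299] [16.8, -27.5, -28.7]
```

Call:
jog_arm(turn=[[0, 0.003, 0.09], [0, 0.003, 0.1], [0, 0.003, 0.11], [0, 0.003, 0.11], [0, 0, 0.11]], slide=[[10, -35, -20], [17, -25, -28], [17, -25, -30], [15, -27, -30], [0, -10, -30]], grip=[45, 45, 45, 45, 45])

```text
time: 8.65
tool_pos: [0.4642, 0.0782, 0.277]
tcp_rot: [-1.567, -0.026, -0.007]
wrist_force: [1.2, 0.7, -2.6]
width: 0.572
```

```bash
python3 - <<'E'
from plan import *
s=bot.read_state();print(s['q'],s['wrist_force'],s['width'])
B=brickR(.9,0)
T=toolR([0,0,-1],B[:,1])
plan([.52,-.141,.16],T)
E
```

```text
[ 1.12979149e-01 -1.63309402e-01  1.99859949e+00  1.35509444e-03
  1.28459609e+00 -1.47044805e+00] [ 1.2461166   0.72982191 -2.59038077] 0.5717065710755251
t 8.65 pos [0.4642 0.0782 0.277 ] d [  55.8 -219.2 -117. ] rv [-0.003 -0.003  0.021] rows 6
[-0.0006, -0.0006, 0.0036] [8.4, 19.6, -36.7]
[-0.0006, -0.0006, 0.0036] [8.5, 19.5, -36.7]
[-0.0006, -0.0006, 0.0036] [8.5, 19.5, -36.7]
[-0.0006, -0.0006, 0.0036] [8.6, 19.5, -36.7]
[-0.0006, -0.0006, 0.0036] [8.6, 19.5, -36.7]
[-0.0006, -0.0006, 0.0036] [8.7, 19.5, -36.7]
```

Call:
jog_arm(turn=[[0, -0.001, 0.003], [0, -0.001, 0.003], [0, -0.001, 0.003], [0, 0, 0.003], [0, 0, 0.003]], slide=[[9, 15, -36], [9, 20, -37], [9, 20, -37], [9, 20, -37], [9, 20, -37]], grip=[45, 45, 45, 45, 45])

```text
time: 9.15
tool_pos: [0.5099, -0.1055, 0.1763]
tcp_rot: [-1.569, -0.013, 0.01]
wrist_force: [-0.6, 0.4, -3.3]
width: 0.577
```

Call:
jog_arm(turn=[[0, 0, 0], [0, 0, 0]], slide=[[7, 10, -20], [0, 0, 0]], grip=[45, 45])

```text
time: 9.35
tool_pos: [0.5165, -0.1261, 0.1648]
tcp_rot: [-1.569, -0.008, 0.011]
wrist_force: [-0.4, 0.4, -3.4]
width: 0.575
```

```bash
cat > look.py <<'E'
from fit import *
from plan import *
def look(n,f,held,known={}):
    """held: (guess c, R). fits laid bricks a,b and held"""
    p=shot(n,f); np.savez('/tmp/last_'+n+'.npz',**{k:np.array(v) for k,v in p.items()})
    C=cloud(p);m=creammask(p,C)
    Rz=R.from_euler('z',91,degrees=True).as_matrix();Rx=R.from_euler('z',1,degrees=True).as_matrix()
    D={'a':((.4760,-.2980,.0425),Rx),'b':((.5815,-.2472,.0425),Rz)};D.update(known)
    if held: D['H']=held
    out={}
    for k,(c,R0) in D.items():
        c=np.array(c)
        L=(C-c)@R0; sel=m&(abs(L)<np.array([.083,.030,.030])).all(-1)
        if k!='H': sel&=(C[...,2]>.029)
        for k2,(c2,R2) in D.items():
            if k2!=k:
                L2=(C-np.array(c2))@R2; sel&=~((abs(L2)<np.array([.0765,.0265,.04])).all(-1))
        P=C[sel]
        if len(P)<150: print(n,k,'few',len(P));continue
        c2,Rm,e=boxfit(P,(c,R0)); E=R.from_matrix(Rm).as_euler('ZYX',degrees=True)
        out[k]=(c2,Rm)
        print(n,k,len(P),(c2*1000).round(1),E.round(1),round(e*1000,2))
    return out
E
python3 - <<'E'
from look import *
s=bot.read_state();tp=np.array(s['tool_pos']);print(tp,R.from_rotvec(s['tcp_rot']).as_matrix().round(3).tolist(),s['wrist_force'])
H=(tp+[.012,0,-.007],brickR(.9,0))
for n in('wrist','side','scene'):look(n,n+'2.png',H)
E
```

```text
[ 0.51647579 -0.12614845  0.1648229 ] [[1.0, -0.002, -0.012], [0.012, 0.002, 1.0], [-0.002, -1.0, 0.002]] [-0.39149091  0.40028761 -3.39001844]
wrist a 24208 [ 477.  -297.4   42.3] [0.7 0.  0.1] 0.39
wrist b 11640 [ 581.1 -245.3   42.3] [91.   0.   0.1] 0.33
wrist H 35337 [ 528.  -125.4  157.8] [ 0.8  0.  -0. ] 0.36
side a 590 [ 478.2 -297.7   43.9] [ 1.1 -0.1 -0.3] 1.22
side b 369 [ 581.4 -247.2   44.1] [91.   0.2  0.5] 1.01
side H 1564 [ 528.6 -125.7  160.2] [ 0.7 -0.   0.2] 0.99
scene a 1166 [ 476.9 -299.5   41.7] [ 0.8 -0.1  0.2] 0.82
scene b 1390 [ 581.7 -248.5   41.9] [90.9  0.1  0.1] 0.81
scene H 1331 [ 528.8 -126.   158.8] [ 0.7 -0.2 -0.3] 0.68
```

View pics/wrist2.png

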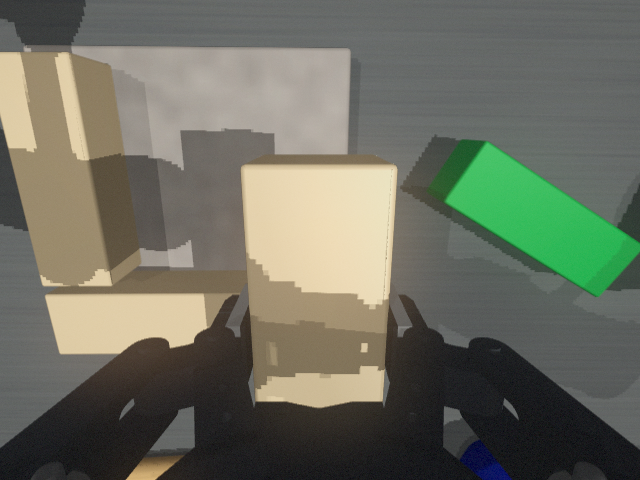

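View pics/side2.png

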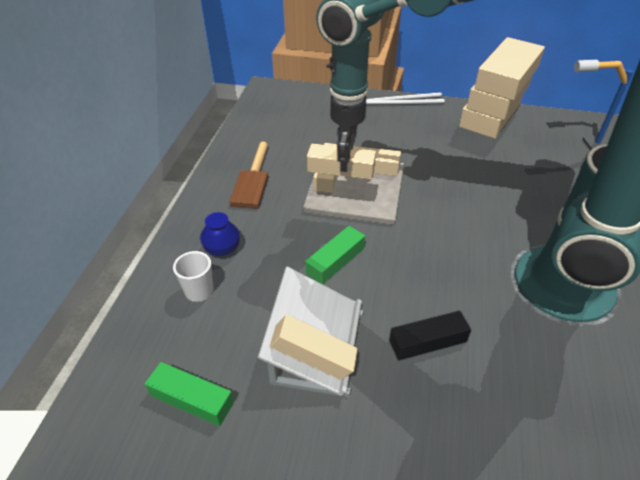

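Brick H is held square in the jaws. Relative to the laid bricks it needs about dx +1.4, dy −16.4 and dz −116 mm. I'll come down to about 20 mm above the slab and check again.

Call:
jog_arm(turn=[[0, 0, 0.001], [0, 0, 0.001], [0, 0, 0], [0, 0, 0], [0, 0, 0]], slide=[[1, 10, -8], [0.2, 25, -8], [0, 35, -0.5], [0, 26, 0], [0, 0, 0]], grip=[45, 45, 45, 45, 45])

```text
time: 10.0
tool_pos: [0.5156, -0.139, 0.0676]
tcp_rot: [-1.567, -0.007, 0.018]
wrist_force: [-0.6, -0.6, -4.2]
width: 0.577
```

Call:
jog_arm(turn=[[0, 0, 0]], slide=[[0, 0, 0]], grip=[45])

```text
time: 10.1
tool_pos: [0.5192, -0.1403, 0.0717]
tcp_rot: [-1.57, -0.012, 0.012]
wrist_force: [1.4, -0.0, -2.6]
width: 0.573
```

```bash
python3 - <<'E'
from look import *
s=bot.read_state();tp=np.array(s['tool_pos']);print(tp,R.from_rotvec(s['tcp_rot']).as_matrix().round(3).tolist(),s['wrist_force'])
H=(tp+[.012,0,-.007],brickR(.9,0))
for n in('wrist','side','scene'):
    o=look(n,n+'3.png',H)
    for k,d in(('a',(.055,.155)),('b',(-.05,.105))):
        if k in o and 'H' in o:
            B=brickR(.85,0); t=o[k][0]+B@np.array([*d,0]); print('   need',k,((t-o['H'][0])*1000).round(1))
E
```

```text
[ 0.51921205 -0.14026691  0.07171048] [[1.0, -0.0, -0.016], [0.016, 0.001, 1.0], [-0.0, -1.0, 0.001]] [ 1.38104469 -0.0436623  -2.57394923]
wrist a 15370 [ 475.6 -297.4   41.8] [ 0.6 -0.4 -0.1] 0.35
wrist b 8719 [ 581.1 -246.2   42.3] [91.1 -0.   0.1] 0.3
wrist H 35342 [ 530.7 -139.6   64.7] [ 1.  -0.1 -0.1] 0.36
   need a [ -2.4  -1.9 -22.9]
   need b [ -1.1  -2.3 -22.4]
side a 945 [ 477.2 -298.6   43.8] [ 0.1 -0.1  0.1] 1.18
side b 432 [ 581.3 -247.2   43.7] [90.6 -0.3 -0.5] 1.08
side H 1380 [ 532.4 -141.5   67.3] [ 0.8 -0.2  0.2] 1.1
   need a [ -2.5  -1.3 -23.5]
   need b [ -2.7  -1.5 -23.5]
scene a 1027 [ 476.9 -299.5   41.6] [ 0.8 -0.1 -0.3] 0.85
scene b 1046 [ 581.7 -248.    42.3] [90.8  0.2 -0.1] 0.94
scene H 1151 [ 533.  -143.    66.2] [ 0.8 -0.7 -0.4] 0.73
   need a [ -3.4  -0.7 -24.5]
   need b [ -2.9  -0.7 -23.9]
```

View pics/wrist3.png

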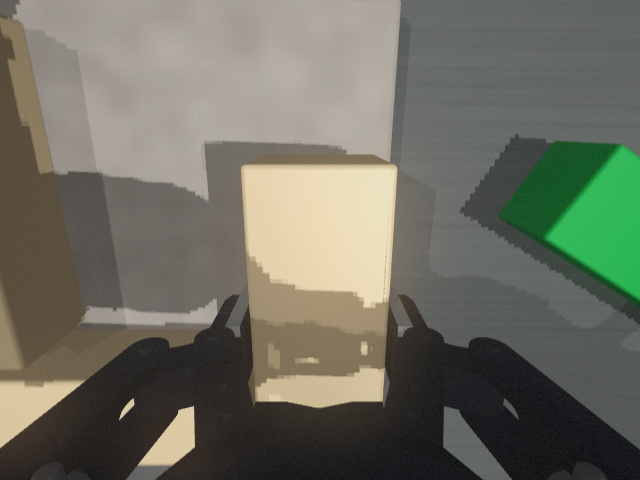

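View pics/scene3.png

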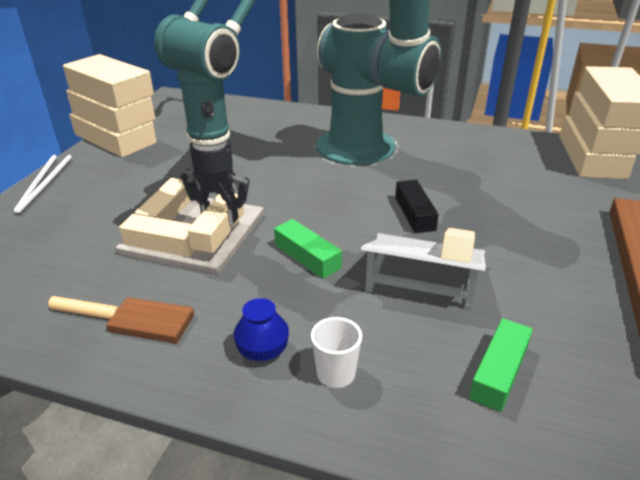

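Call:
jog_arm(turn=[[0, 0, 0], [0, 0, 0]], slide=[[-1.5, 3, -1], [0, 0, 0]], grip=[45, 45])

```text
time: 10.45
tool_pos: [0.5183, -0.1421, 0.0696]
tcp_rot: [-1.57, -0.013, 0.01]
wrist_force: [-0.8, -0.1, -4.0]
width: 0.574
```

Call:
jog_arm(turn=[[0, 0, 0], [0, 0, 0]], slide=[[0, 0, 0], [0, 0, 0]], grip=[45, 45])

```text
time: 10.65
tool_pos: [0.518, -0.1419, 0.069]
tcp_rot: [-1.57, -0.012, 0.01]
wrist_force: [0.7, -1.0, -3.0]
width: 0.574
```

```bash
cat >> look.py <<'E'
def need(f,H,ns=('wrist','side','scene'),place='a',known={},slabyaw=.85):
    for n in ns:
        o=look(n,f'{n}{f}.png',H,known)
        B=brickR(slabyaw,0)
        pos={'a':(-.0275,-.0775),'b':(.0775,-.0275),'A':(.0275,.0775),'B':(-.0775,.0275)}
        for k in o:
            if k=='H' or 'H' not in o: continue
            d=np.array(pos[place])-np.array(pos[k])
            t=o[k][0]+B@np.array([*d,0]); print('   need',k,((t-o['H'][0])*1000).round(1))
    s=bot.read_state(); print(s['time'],s['tool_pos'].round(4))
E
python3 - <<'E'
from look import *
s=bot.read_state();tp=np.array(s['tool_pos']);print(tp,R.from_rotvec(s['tcp_rot']).as_matrix().round(3).tolist(),s['wrist_force'])
need('4',(tp+[.0125,0,-.007],brickR(.9,0)),place='A')
E
```

```text
[ 0.51800542 -0.14190056  0.06897079] [[1.0, 0.001, -0.014], [0.014, 0.001, 1.0], [0.001, -1.0, 0.001]] [ 0.66357016 -1.00988878 -3.00777504]
wrist a 15426 [ 478.2 -297.3   42. ] [ 0.6 -0.3 -0.1] 0.35
wrist b 8041 [ 581.1 -246.4   42.3] [91.1 -0.   0.1] 0.31
wrist H 35363 [ 529.5 -141.2   62. ] [ 0.9 -0.1 -0.1] 0.37
   need a [  1.3  -0.3 -20. ]
   need b [  0.   -0.9 -19.7]
side a 915 [ 477.6 -298.6   43.8] [ 0.3 -0.1 -0.6] 1.34
side b 476 [ 581.7 -244.1   44. ] [90.6 -0.1 -0.3] 1.14
side H 1369 [ 530.2 -142.7   63.3] [ 0.8 -0.1  0.2] 1.1
   need a [  0.1  -0.1 -19.5]
   need b [ -0.    2.8 -19.3]
scene a 1032 [ 476.4 -299.5   41.7] [ 0.6 -0.1 -0.3] 0.84
scene b 1033 [ 581.7 -248.1   42.1] [91.   0.5  0.5] 0.96
scene H 1128 [ 530.  -143.9   61.1] [ 0.7 -0.2 -0.2] 0.7
   need a [ -0.9   0.2 -19.4]
   need b [  0.2   0.  -19. ]
10.8 [ 0.518  -0.1419  0.0688]
```

Call:
jog_arm(turn=[[0, 0, 0], [0, 0, 0], [0, 0, 0], [0, 0, 0]], slide=[[0, 7, 0], [0, 6, 0], [0, 3, 0], [0, 0, 0]], grip=[45, 45, 45, 45])

```text
time: 11.2
tool_pos: [0.5171, -0.1415, 0.0516]
tcp_rot: [-1.569, -0.01, 0.012]
wrist_force: [0.1, -0.4, -2.5]
width: 0.579
```

Call:
jog_arm(turn=[[0, 0, 0], [0, 0, 0]], slide=[[0, 1.5, 0], [0, 0.8, 0]], grip=[45, 45])

```text
time: 11.4
tool_pos: [0.5181, -0.1418, 0.0504]
tcp_rot: [-1.57, -0.012, 0.011]
wrist_force: [-0.3, -0.5, -3.8]
width: 0.572
```

Call:
jog_arm(turn=[[0, 0, 0], [0, 0, 0]], slide=[[0, 0.7, 0], [0, 0, 0]], grip=[45, 45])

```text
time: 11.6
tool_pos: [0.518, -0.1418, 0.0498]
tcp_rot: [-1.57, -0.012, 0.011]
wrist_force: [-0.2, -0.2, -3.5]
width: 0.582
```

Call:
jog_arm(turn=[[0, 0, 0], [0, 0, 0]], slide=[[0, 0.5, 0], [0, 0.3, 0]], grip=[45, 45])

```text
time: 11.8
tool_pos: [0.5182, -0.1419, 0.0494]
tcp_rot: [-1.57, -0.012, 0.011]
wrist_force: [-1.2, 0.0, 1.6]
width: 0.576
```

Call:
jog_arm(turn=[[0, 0, 0], [0, 0, 0]], slide=[[0, 0.5, 0], [0, 0, 0]], grip=[45, 45])

```text
time: 12.0
tool_pos: [0.5182, -0.1419, 0.0494]
tcp_rot: [-1.57, -0.012, 0.011]
wrist_force: [-2.8, 0.7, 5.7]
width: 0.576
```

Contact is felt (Fz went from −3.5 to +5.7 N). I'll release and lift.

Call:
jog_arm(turn=[[0, 0, 0], [0, 0, 0], [0, 0, 0]], slide=[[0, -0.4, 0], [0, 0, 0], [0, 0, 0]], grip=[65, 80, 80])

```text
time: 12.3
tool_pos: [0.5183, -0.1419, 0.049]
tcp_rot: [-1.57, -0.013, 0.01]
wrist_force: [-0.5, 0.1, -0.2]
width: 0.803
```

Call:
jog_arm(turn=[[0, 0, 0], [0, 0, 0], [0, 0, 0], [0, 0, 0], [0, 0, 0]], slide=[[0, -15, 0], [0, -30, 0], [0, -45, 0], [0, -45, 0], [0, -20, 15]], grip=[80, 80, 80, 85, 85])

```text
time: 12.8
tool_pos: [0.5204, -0.1287, 0.2104]
tcp_rot: [-1.573, -0.018, 0.003]
wrist_force: [0.8, 0.4, -0.8]
width: 0.848
```

```bash
python3 - <<'E'
from look import *
need('5',None,('side','scene'),known={'A':((.530,-.142,.0425),brickR(.9,0))})
B=brickR(1.2,-30)
g,T=grasp((.4932,.3265,.0833),B,off=.012)
plan(g+.09*B[:,2],T)
print(bot.read_state()['q'])
E
```

```text
side a 1223 [ 476.1 -298.4   43.8] [ 0.9 -0.1  0.2] 1.3
side b 720 [ 581.5 -247.8   43.8] [90.8  0.2  0.1] 1.02
side A 1485 [ 530.6 -142.7   43.7] [1.  0.2 0.1] 1.12
scene a 1128 [ 477.  -299.6   41.8] [ 0.6 -0.2 -0.4] 0.83
scene b 1067 [ 581.7 -248.1   42.3] [90.8  0.1  0.2] 0.96
scene A 901 [ 530.3 -144.    41.8] [ 0.9  0.2 -0.4] 0.7
12.9 [ 0.5207 -0.1269  0.2099]
t 12.9 pos [ 0.5207 -0.1269  0.2099] d [-63.6 452.7 -40.1] rv [ 0.003 -0.005 -0.513] rows 11
[0.0003, -0.0005, -0.0467] [-5.2, 3.5, 41.2]
[0.0003, -0.0005, -0.0467] [-5.3, 3.3, 41.2]
[0.0003, -0.0005, -0.0467] [-5.5, 3.1, 41.2]
[0.0003, -0.0005, -0.0467] [-5.6, 2.8, 41.2]
[0.0003, -0.0005, -0.0467] [-5.7, 2.6, 41.2]
[0.0003, -0.0005, -0.0467] [-5.8, 2.3, 41.3]
[0.0003, -0.0005, -0.0467] [-5.9, 2.0, 41.3]
[0.0003, -0.0005, -0.0467] [-5.9, 1.8, 41.3]
[0.0003, -0.0005, -0.0467] [-6.0, 1.5, 41.3]
[0.0003, -0.0005, -0.0467] [-6.0, 1.2, 41.3]
[0.0003, -0.0005, -0.0467] [-6.1, 1.0, 41.3]
[-2.86599227e-01  2.23736380e-02  1.95091613e+00  1.74259890e-03
  1.15787608e+00 -1.87333085e+00]
```

View pics/scene5.png

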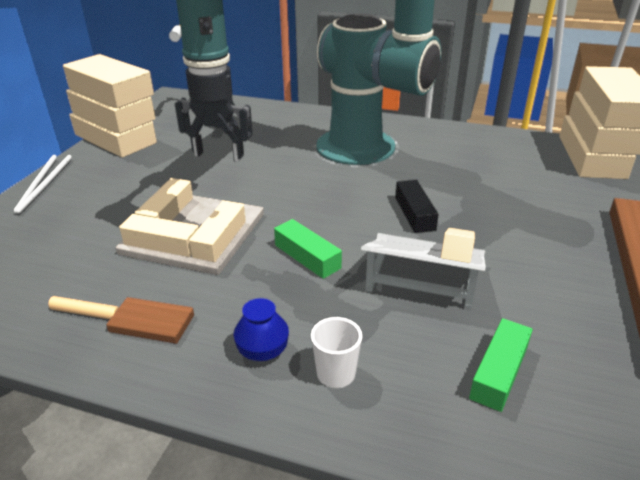

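Brick c lies in place_a, near (225,232) in the scene view, and the other two bricks have not moved. Next is brick d.

Call:
jog_arm(turn=[[0, 0, -0.047], [0, 0, -0.047], [0, 0, -0.047], [0, 0, -0.047], [0, 0, -0.047]], slide=[[-5, 0, 38], [-5, 2, 41], [-5, 3, 41], [-6, 3, 41], [-6, 3, 41]], grip=[85, 85, 85, 85, 85])

```text
time: 13.4
tool_pos: [0.4882, 0.0756, 0.1896]
tcp_rot: [-1.56, -0.197, -0.175]
wrist_force: [1.0, 0.4, -0.2]
width: 0.854
```

Call:
jog_arm(turn=[[0, 0, -0.047], [0, 0, -0.047], [0, 0, -0.047], [0, 0, -0.047], [0, 0, -0.047]], slide=[[-6, 2, 41], [-6, 2, 41], [-6, 2, 41], [-6, 2, 41], [-6, 1, 41]], grip=[85, 85, 85, 85, 85])

```text
time: 13.9
tool_pos: [0.4597, 0.2803, 0.1717]
tcp_rot: [-1.535, -0.381, -0.359]
wrist_force: [0.9, -0.4, 0.2]
width: 0.85
```

Call:
jog_arm(turn=[[0, 0, -0.047], [0, 0, 0]], slide=[[-6, 1, 35], [0, 0, 0]], grip=[85, 85])

```text
time: 14.1
tool_pos: [0.4529, 0.3175, 0.1669]
tcp_rot: [-1.527, -0.421, -0.388]
wrist_force: [0.6, -0.7, 0.6]
width: 0.849
```

```bash
cat > d.py <<'E'
from look import *
B=brickR(1.2,-30)
g,T=grasp((.4932,.3265,.0833),B,off=.012)
E
python3 - <<'E'
from d import *
p=shot('wrist','w6.png');C=cloud(p);m=creammask(p,C)
c=np.array((.4935,.3265,.0833)); L=(C-c)@B; sel=m&(abs(L)<np.array([.09,.035,.03])).all(-1)&(L[...,2]>-.015)
if sel.sum()>200:
    c2,Rm,e=boxfit(C[sel],(c,B)); print(c2.round(4),R.from_matrix(Rm).as_euler('ZYX',degrees=True).round(1),e)
plan(g+.03*B[:,2],T,n=4)
s=bot.read_state();print(s['q'],s['wrist_force'])
E
```

```text
[0.4939 0.3275 0.0836] [  1.2 -30.    0. ] 0.0004145307769883033
t 14.15 pos [0.4534 0.3156 0.167 ] d [ 33.7  10.8 -49.1] rv [ 0.002 -0.    -0.008] rows 4
[0.0006, -0.0, -0.0021] [1.3, 14.9, 2.5]
[0.0006, -0.0, -0.0021] [1.3, 14.9, 2.5]
[0.0006, -0.0, -0.0021] [1.3, 14.9, 2.5]
[0.0006, -0.0, -0.0021] [1.2, 14.9, 2.5]
[ 0.7642902  -0.09737986  2.23794777 -0.55744435  0.68626044 -0.44616701] [ 0.39090735 -0.60860384 -0.24800827]
```

View pics/w6.png

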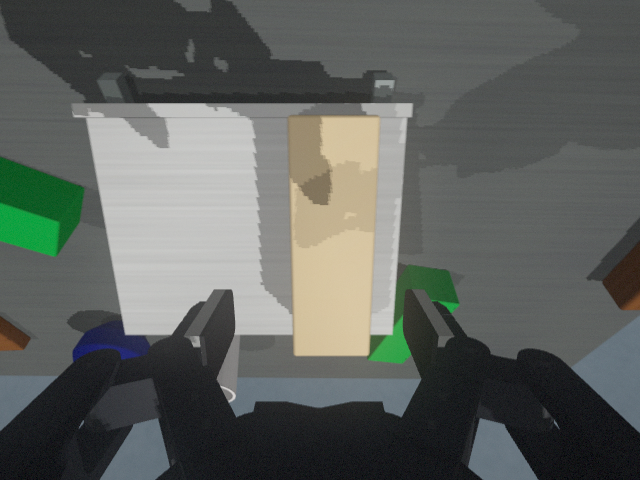

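Brick d sits about 11 mm right of the jaw middle, as the plan says. I'll descend with that shift.

Call:
jog_arm(turn=[[0, 0, -0.002], [0, 0, -0.002], [0, 0, -0.002], [0, 0, 0], [0, 0, 0]], slide=[[1, 10, 4], [1, 15, 4], [1, 15, 3], [1, 15, 0], [1, 10, 0]], grip=[85, 85, 85, 85, 85])

```text
time: 14.65
tool_pos: [0.4929, 0.3236, 0.1133]
tcp_rot: [-1.529, -0.418, -0.4]
wrist_force: [0.6, -0.8, 0.4]
width: 0.85
```

```bash
python3 - <<'E'
from d import *
plan(g,T,n=1)
s=bot.read_state();print(s['q'],s['wrist_force'])
E
```

```text
t 14.65 pos [0.4929 0.3236 0.1133] d [  9.2   3.  -21.5] rv [ 0.005 -0.008 -0.001] rows 1
[0.0052, -0.0079, -0.0013] [-2.7, 23.2, 2.9]
[ 0.72186097  0.04794052  2.21691996 -0.65447468  0.56446433 -0.35523443] [ 0.62785116 -0.8088721   0.42121983]
```

Call:
jog_arm(turn=[[0.002, -0.003, 0], [0.002, -0.003, 0], [0, 0, 0], [0, 0, 0]], slide=[[-1, 9, 1.5], [-1, 7, 1], [0, 0, 0], [0, 0, 0]], grip=[85, 85, 85, 85])

```text
time: 15.05
tool_pos: [0.4982, 0.3283, 0.1001]
tcp_rot: [-1.525, -0.426, -0.394]
wrist_force: [-0.0, 0.6, 0.2]
width: 0.852
```

```bash
python3 - <<'E'
from d import *
plan(g,T,n=1)
s=bot.read_state();print(s['q'],s['wrist_force'])
E
```

```text
t 15.05 pos [0.4982 0.3283 0.1001] d [ 3.9 -1.6 -8.2] rv [-0.001 -0.     0.   ] rows 1
[-0.0013, -0.0001, 0.0001] [-0.7, 9.0, -1.7]
[ 0.71891513  0.07925613  2.21470235 -0.68131917  0.53369373 -0.33330075] [-0.0442735   0.59114748  0.17387355]
```

Call:
jog_arm(turn=[[0, 0, 0], [0, 0, 0], [0, 0, 0]], slide=[[-0.5, 5, -1], [0, 1.5, 0], [0, 0, 0]], grip=[85, 85, 85])

```text
time: 15.35
tool_pos: [0.5009, 0.3275, 0.0941]
tcp_rot: [-1.525, -0.427, -0.394]
wrist_force: [-0.3, 0.3, -0.8]
width: 0.851
```

Call:
jog_arm(turn=[[0, 0, 0], [0, 0, 0], [0, 0, 0], [0, 0, 0], [0, 0, 0]], slide=[[0, 0, 0], [0, 0, 0], [0, 0, 0], [0, 0, 0], [0, 0, 0]], grip=[45, 45, 45, 45, 45], newtons=50)

```text
time: 15.85
tool_pos: [0.5009, 0.3276, 0.0945]
tcp_rot: [-1.524, -0.427, -0.394]
wrist_force: [-4.1, -1.2, 5.1]
width: 0.576
```

Call:
jog_arm(turn=[[0, 0, 0], [0, 0, 0], [0, 0, 0], [0, 0, 0]], slide=[[0, -5, 0], [0, -15, 0], [0, -25, 0], [0, -25, 0]], grip=[45, 45, 45, 45])

```text
time: 16.25
tool_pos: [0.4645, 0.3255, 0.1535]
tcp_rot: [-1.527, -0.424, -0.391]
wrist_force: [0.8, 0.9, -3.0]
width: 0.58
```

```bash
python3 - <<'E'
from plan import *
s=bot.read_state();print(s['q'],s['wrist_force'],s['width'])
T=toolR([0,0,-1],[0,1,0])
plan([.47,.12,.29],T,n=6)
E
```

```text
[ 0.76448571 -0.04991989  2.22470223 -0.58732653  0.65421701 -0.41161351] [ 0.83328717  0.89195383 -3.0204288 ] 0.579514828116513
t 16.25 pos [0.4645 0.3255 0.1535] d [   5.5 -205.5  136.5] rv [-0.005  0.021  0.52 ] rows 6
[-0.0008, 0.0034, 0.0867] [11.5, -19.6, -34.3]
[-0.0008, 0.0034, 0.0867] [9.8, -20.5, -34.3]
[-0.0008, 0.0034, 0.0867] [8.1, -21.3, -34.2]
[-0.0008, 0.0034, 0.0867] [6.4, -21.9, -34.2]
[-0.0008, 0.0034, 0.0867] [4.6, -22.3, -34.2]
[-0.0008, 0.0034, 0.0867] [2.8, -22.6, -34.2]
```

Gripped and lifted clear. I'll raise it, level it and carry it back.

Call:
jog_arm(turn=[[0, 0.003, 0.07], [0, 0.003, 0.09], [0, 0.003, 0.09], [0, 0.003, 0.09], [0, 0.003, 0.09]], slide=[[12, -35, -25], [10, -25, -34], [8, -20, -34], [7, -20, -34], [5, -20, -34]], grip=[45, 45, 45, 45, 45])

```text
time: 16.75
tool_pos: [0.4615, 0.164, 0.2815]
tcp_rot: [-1.562, -0.078, -0.065]
wrist_force: [2.2, 0.8, -3.9]
width: 0.576
```

```bash
python3 - <<'E'
from plan import *
s=bot.read_state();print(s['q'],s['wrist_force'],s['width'])
# place_b: slab centre ~(.5028,-.2213) yaw .85
Bs=brickR(.85,0); c=np.array([.5028,-.2213,0])+Bs@np.array([-.0775,.0275,0]); print(c)
T=toolR([0,0,-1],Bs[:,0])   # z=+x slab ; tool x = y x z
print(T.round(2).tolist())
# brick upper end -> slab -y ; grasp offset +12 toward -y
t=c+Bs@np.array([0,-.012,0])+[0,0,.18]
plan(t,T)
E
```

```text
[ 0.30369314 -0.17086628  1.9991579  -0.02057555  1.22444682 -1.26920117] [ 2.2344697   0.8290885  -3.86768851] 0.5764595269122575
[ 0.42490057 -0.19495272  0.        ]
[[0.01, 0.0, 1.0], [-1.0, 0.0, 0.01], [0.0, -1.0, 0.0]]
t 16.75 pos [0.4615 0.164  0.2815] d [ -36.5 -371.  -101.5] rv [-0.077  1.563  0.066] rows 12
[-0.0064, 0.1303, 0.0055] [-4.0, 7.9, -30.9]
[-0.0064, 0.1303, 0.0055] [0.1, 8.1, -31.2]
[-0.0064, 0.1303, 0.0055] [4.1, 8.3, -30.8]
[-0.0064, 0.1303, 0.0055] [8.2, 8.5, -30.0]
[-0.0064, 0.1303, 0.0055] [12.0, 8.6, -28.6]
[-0.0064, 0.1303, 0.0055] [15.7, 8.7, -26.7]
[-0.0064, 0.1303, 0.0055] [19.1, 8.8, -24.4]
[-0.0064, 0.1303, 0.0055] [22.1, 8.8, -21.7]
[-0.0064, 0.1303, 0.0055] [24.8, 8.8, -18.6]
[-0.0064, 0.1303, 0.0055] [27.0, 8.8, -15.1]
[-0.0064, 0.1303, 0.0055] [28.8, 8.7, -11.4]
[-0.0064, 0.1303, 0.0055] [30.1, 8.6, -7.5]
```

Call:
jog_arm(turn=[[0, 0.13, 0.04], [-0.005, 0.13, 0.01], [-0.005, 0.13, 0], [-0.005, 0.13, 0], [-0.005, 0.13, 0]], slide=[[-4, 4, -31], [0, 6, -31], [4, 8, -31], [8, 8, -30], [12, 8, -29]], grip=[45, 45, 45, 45, 45])

```text
time: 17.25
tool_pos: [0.4442, 0.0093, 0.2437]
tcp_rot: [-1.506, 0.478, -0.535]
wrist_force: [0.5, -0.1, -2.8]
width: 0.577
```

Call:
jog_arm(turn=[[-0.005, 0.13, 0], [-0.005, 0.13, 0], [0, 0.13, 0], [0, 0.13, 0], [0, 0.13, 0]], slide=[[16, 8, -27], [19, 8, -24], [22, 8, -22], [25, 8, -19], [27, 8, -15]], grip=[45, 45, 45, 45, 45])

```text
time: 17.75
tool_pos: [0.4286, -0.1454, 0.2052]
tcp_rot: [-1.32, 0.979, -1.031]
wrist_force: [0.3, -1.0, -3.1]
width: 0.575
```

```bash
cat > pb.py <<'E'
from look import *
Bs=brickR(.85,0); c=np.array([.5028,-.2213,0])+Bs@np.array([-.0775,.0275,0])
T=toolR([0,0,-1],Bs[:,0])
t=c+Bs@np.array([0,-.012,0])+[0,0,.16]
E
python3 - <<'E'
from pb import *
plan(t,T);s=bot.read_state();print(s['q'],s['wrist_force'])
E
```

```text
t 17.75 pos [ 0.4286 -0.1454  0.2052] d [ -3.5 -61.5 -45.2] rv [-0.026  0.258  0.018] rows 2
[-0.0132, 0.1289, 0.0091] [28.7, 23.0, -10.5]
[-0.0132, 0.1289, 0.0091] [30.0, 22.8, -6.4]
[-0.38027047 -0.1559123   2.12678406 -0.00276065  1.13884004 -0.6518    ] [ 0.34508342 -0.97693349 -3.09795679]
```

Call:
jog_arm(turn=[[-0.01, 0.12, 0.005], [-0.01, 0.1, 0.008], [0, 0, 0], [0, 0, 0], [0, 0, 0]], slide=[[26, 15, -8], [25, 15, -5], [0, 5, 0], [0, 0, 0], [0, 0, 0]], grip=[45, 45, 45, 45, 45])

```text
time: 18.25
tool_pos: [0.4286, -0.1968, 0.1717]
tcp_rot: [-1.234, 1.158, -1.172]
wrist_force: [-0.0, 0.5, -3.4]
width: 0.575
```

```bash
python3 - <<'E'
from pb import *
plan(t,T);s=bot.read_state();tp=s['tool_pos'];print(s['q'],s['wrist_force'])
H=(tp+[0,.012,-.008],brickR(90.85,0))
need('7',H,('wrist','side','scene'),place='B',known={'A':((.5303,-.1428,.0425),brickR(.9,0))})
E
```

```text
t 18.25 pos [ 0.4286 -0.1968  0.1717] d [ -3.5 -10.2 -11.7] rv [-0.007  0.044  0.005] rows 1
[-0.0073, 0.0441, 0.0046] [9.9, 11.8, -4.2]
[-4.83086323e-01 -6.80507653e-02  2.11382377e+00 -3.64505341e-04
  1.08717139e+00 -5.41850319e-01] [-0.00917304  0.52632449 -3.40210238]
wrist a 970 [ 476.1 -297.1   42.4] [0.6 0.1 0.1] 0.28
wrist b 12511 [ 581.2 -246.1   42.3] [91.  -0.   0.1] 0.34
wrist A 14521 [ 528.8 -141.9   42.3] [0.6 0.  0. ] 0.44
wrist H 47459 [ 427.7 -185.9  165.5] [93.4  0.7 -0.4] 0.39
   need a [  -3.1   -7.  -123.1]
   need b [  -2.3   -7.5 -123.1]
   need A [  -3.1   -7.5 -123.1]
side a 756 [ 476.4 -298.2   44.1] [ 0.3  0.  -0.6] 1.3
side b 785 [ 581.6 -246.8   43.8] [91.  -0.   0.5] 1.02
side A 1498 [ 530.3 -142.8   43.6] [ 0.7 -0.3  0.4] 1.1
side H 1096 [ 428.1 -186.2  167.3] [93.   0.6 -0.3] 0.98
   need a [  -3.3   -7.8 -123.2]
   need b [  -2.3   -8.  -123.5]
   need A [  -2.1   -8.1 -123.7]
scene a 911 [ 476.7 -299.5   41.9] [ 0.8 -0.1 -0.5] 0.81
scene b 1041 [ 581.7 -248.5   42.1] [90.8 -0.  -0.1] 0.91
scene A 931 [ 530.3 -143.9   41.9] [ 0.8 -0.3 -0.2] 0.69
scene H 1517 [ 428.5 -187.3  165.4] [93.3  1.1 -0.2] 0.96
   need a [  -3.3   -8.  -123.4]
   need b [  -2.6   -8.5 -123.3]
   need A [  -2.5   -8.1 -123.4]
18.4 [ 0.4293 -0.1969  0.1727]
```

View pics/wrist7.png

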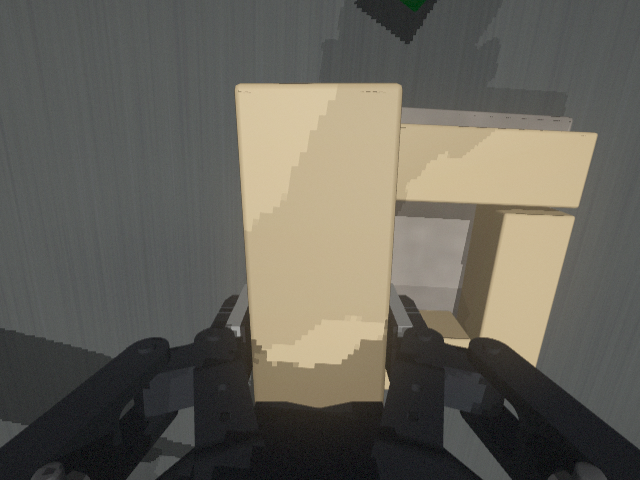

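View pics/side7.png

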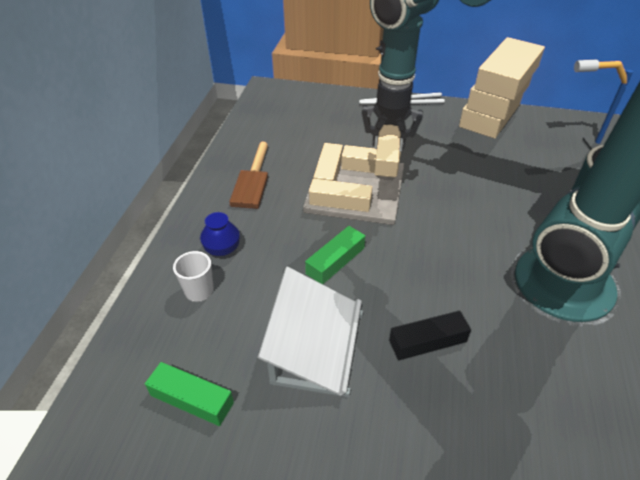

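Call:
jog_arm(turn=[[-0.007, 0.041, 0.005], [0, 0, 0], [0, 0, 0], [0, 0, 0], [0, 0, 0]], slide=[[4, 10, -2], [3.8, 20, -1.5], [0, 30, 0], [0, 25, 0], [0, 13, 0]], grip=[45, 45, 45, 45, 45])

```text
time: 18.9
tool_pos: [0.4249, -0.2044, 0.0725]
tcp_rot: [-1.218, 1.197, -1.195]
wrist_force: [-0.8, 0.7, -4.0]
width: 0.576
```

Call:
jog_arm(turn=[[0, 0, 0], [0, 0, 0], [0, 0, 0], [0, 0, 0]], slide=[[0, 0, 0], [0, 0, 0], [0, 0, 0], [0, 0, 0]], grip=[45, 45, 45, 45])

```text
time: 19.3
tool_pos: [0.4271, -0.2062, 0.0756]
tcp_rot: [-1.216, 1.193, -1.2]
wrist_force: [-0.1, -0.7, -3.6]
width: 0.58
```

```bash
python3 - <<'E'
from pb import *
plan(t,T);s=bot.read_state();tp=s['tool_pos'];print(s['wrist_force'])
H=(tp+[0,.011,-.007],brickR(90.9,0))
need('8',H,('wrist','side','scene'),place='B',known={'A':((.5303,-.1428,.0425),brickR(.9,0))})
E
```

```text
t 19.3 pos [ 0.4271 -0.2062  0.0756] d [-2.  -0.7 84.4] rv [-0.004  0.002  0.002] rows 2
[-0.0019, 0.001, 0.001] [0.4, -42.2, -0.9]
[-0.0019, 0.001, 0.001] [0.4, -42.2, -1.0]
[-0.14188698 -0.66002935 -3.55881706]
wrist a 2447 [ 456.1 -297.4   42.2] [ 0.6 -0.1  0.1] 0.33
wrist b 16621 [ 581.2 -246.3   42.3] [91.   0.   0.1] 0.34
wrist A 31639 [ 531.7 -142.    42.3] [1.  0.  0.1] 0.42
wrist H 47450 [ 426.9 -195.3   69.4] [91.3  0.5 -0.1] 0.4
   need a [-22.3   2.1 -27.1]
   need b [ -1.4   1.7 -27.1]
   need A [  0.6   1.8 -27. ]
side a 547 [ 475.4 -298.6   43.5] [ 0.7 -0.8 -0.2] 1.34
side b 783 [ 581.5 -247.4   43.7] [91.1  0.   0.2] 0.97
side A 1497 [ 530.  -142.7   43.7] [0.8 0.1 0.2] 1.08
side H 967 [ 426.6 -195.5   70.5] [90.6  0.3 -0.2] 1.02
   need a [ -2.8   1.2 -27. ]
   need b [ -0.9   0.8 -26.8]
   need A [ -0.9   1.2 -26.8]
scene a 642 [ 476.7 -299.8   42. ] [ 0.7 -0.4 -0.4] 0.8
scene b 1045 [ 581.7 -248.1   42.1] [91.   0.1 -0.3] 0.97
scene A 957 [ 530.1 -143.9   42.3] [ 1.  -0.3  0.2] 0.7
scene H 1157 [ 426.6 -196.6   67.9] [90.9  0.8  0.2] 0.96
   need a [ -1.5   1.1 -25.9]
   need b [ -0.7   1.1 -25.8]
   need A [ -0.8   1.1 -25.7]
19.45 [ 0.4264 -0.2059  0.0749]
```

View pics/wrist8.png

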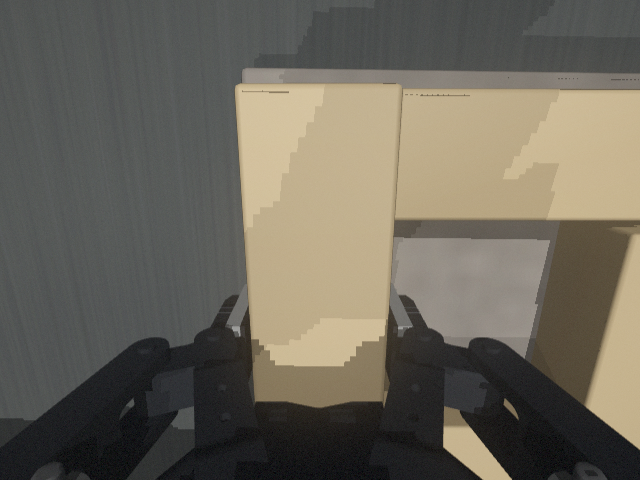

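Call:
jog_arm(turn=[[-0.003, 0.002, 0.005], [0, 0, 0], [0, 0, 0], [0, 0, 0], [0, 0, 0]], slide=[[-1.2, 6, -1], [0, 6, 0], [0, 3, 0], [0, 0, 0], [0, 0, 0]], grip=[45, 45, 45, 45, 45])

```text
time: 19.95
tool_pos: [0.4246, -0.2043, 0.0587]
tcp_rot: [-1.214, 1.203, -1.193]
wrist_force: [-0.1, -0.5, -2.8]
width: 0.577
```

```bash
python3 - <<'E'
from pb import *
plan(t,T);s=bot.read_state();tp=s['tool_pos'];print(s['wrist_force'])
H=(tp+[0,.011,-.007],brickR(90.9,0))
need('9',H,('wrist','side','scene'),place='B',known={'A':((.5303,-.1428,.0425),brickR(.9,0))})
E
```

```text
t 19.95 pos [ 0.4246 -0.2043  0.0587] d [  0.5  -2.7 101.3] rv [ 0.003 -0.    -0.005] rows 3
[0.0009, -0.0, -0.0016] [0.7, -33.8, 0.1]
[0.0009, -0.0, -0.0016] [0.8, -33.8, 0.1]
[0.0009, -0.0, -0.0016] [0.8, -33.8, 0.1]
[-0.0638993  -0.48073376 -2.75912863]
wrist a 2326 [ 531.5 -296.7   42.5] [ 0.6 -0.6  0.1] 0.35
wrist b 10847 [ 581.3 -247.    42.2] [91.1  0.8 -0.1] 0.35
wrist A 35419 [ 529.8 -142.2   42.3] [0.8 0.  0.1] 0.39
wrist H 47458 [ 424.2 -193.3   52.5] [90.8  0.1  0.2] 0.4
   need a [ 55.7   0.9 -10. ]
   need b [  1.3  -1.  -10.3]
   need A [  1.4  -0.4 -10.2]
side a 503 [ 475.6 -298.1   43.9] [0.6 0.2 0.4] 1.25
side b 780 [ 581.6 -247.4   43.7] [91.2 -0.1  0.4] 0.98
side A 1494 [ 530.  -142.7   43.7] [ 0.6 -0.1  0.1] 1.13
side H 969 [ 424.2 -193.7   54. ] [90.5  0.1 -0.3] 1.12
   need a [ -0.2  -0.2 -10.2]
   need b [  1.6  -1.  -10.3]
   need A [  1.5  -0.6 -10.3]
scene a 692 [ 476.8 -299.4   42. ] [ 0.6 -0.5  0.1] 0.85
scene b 1039 [ 581.8 -248.4   42.4] [90.9 -0.3  0.6] 0.9
scene A 941 [ 530.2 -143.9   41.9] [ 0.8  0.1 -0.3] 0.72
scene H 961 [ 424.9 -194.9   52.2] [91.   0.3  0.4] 0.98
   need a [  0.3  -0.2 -10.2]
   need b [ 1.  -0.8 -9.8]
   need A [  1.   -0.5 -10.4]
20.1 [ 0.425  -0.2045  0.0592]
```

Call:
jog_arm(turn=[[0, 0, 0], [0, 0, 0], [0, 0, 0], [0, 0, 0], [0, 0, 0]], slide=[[0.5, 2, 0.9], [0, 3, 0], [0, 2, 0], [0, 0, 0], [0, 0, 0]], grip=[45, 45, 45, 45, 45])

```text
time: 20.6
tool_pos: [0.4256, -0.2047, 0.0519]
tcp_rot: [-1.214, 1.202, -1.194]
wrist_force: [0.4, -0.2, -3.1]
width: 0.577
```

Call:
jog_arm(turn=[[0, 0, 0], [0, 0, 0], [0, 0, 0]], slide=[[0, 1, 0], [0, 0.7, 0], [0, 0, 0]], grip=[45, 45, 45])

```text
time: 20.9
tool_pos: [0.4257, -0.2048, 0.0503]
tcp_rot: [-1.214, 1.202, -1.194]
wrist_force: [0.2, 0.8, -3.6]
width: 0.576
```

```bash
python3 - <<'E'
from pb import *
s=bot.read_state();tp=s['tool_pos'];print(s['wrist_force'])
H=(tp+[0,.011,-.007],brickR(90.9,0))
need('10',H,('wrist','side','scene'),place='B',known={'A':((.5303,-.1428,.0425),brickR(.9,0))})
E
```

```text
[ 0.17930601  0.75858418 -3.55753675]
wrist a 2122 [ 482.6 -297.2   47.1] [ 0.5  1.3 -0.1] 0.39
wrist b 8698 [ 581.1 -239.4   43. ] [91.  12.9 -0.2] 0.36
wrist A 37969 [ 529.8 -142.2   42.3] [0.8 0.  0.1] 0.38
wrist H 47465 [ 425.1 -193.8   44.1] [91.   0.1  0.1] 0.39
   need a [6.  0.9 3. ]
   need b [ 0.3  7.1 -1.1]
   need A [ 0.5  0.1 -1.8]
side a 486 [ 475.6 -298.7   43.7] [ 1.  -0.2  0. ] 1.28
side b 775 [ 581.6 -246.9   43.9] [91.  -0.1  0.1] 0.98
side A 1497 [ 530.  -142.8   43.7] [0.7 0.1 0.1] 1.13
side H 997 [ 425.  -194.3   45.4] [90.5  0.2 -0.5] 1.13
   need a [-0.9 -0.2 -1.7]
   need b [ 0.8  0.1 -1.6]
   need A [ 0.8 -0.1 -1.7]
scene a 727 [ 477.  -299.7   41.8] [ 0.7 -0.1 -0.4] 0.79
scene b 1042 [ 581.7 -248.4   42.6] [90.9 -0.4 -0.2] 0.94
scene A 940 [ 530.  -143.9   42.2] [ 0.9 -0.5 -0.5] 0.74
scene H 876 [ 425.7 -195.5   43. ] [90.8  0.3  1.3] 0.97
   need a [-0.2  0.  -1.3]
   need b [ 0.2 -0.2 -0.5]
   need A [ 0.1  0.  -0.9]
21.05 [ 0.4258 -0.2048  0.0504]
```

View pics/wrist10.png

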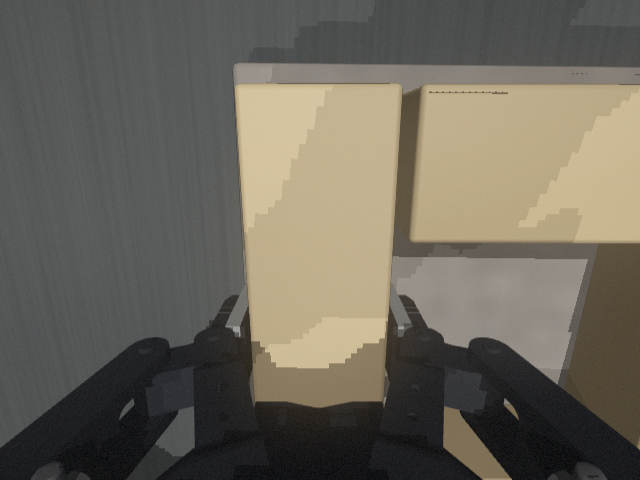

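The pose is within about 0.5 mm. The joint to place_a's brick shows as a dark gap (402–418 px), and the outer ends line up at row 85. I'll set it down.

Call:
jog_arm(turn=[[0, 0, 0], [0, 0, 0], [0, 0, 0]], slide=[[0, 0.7, 0.3], [0, 0.5, 0], [0, 0, 0]], grip=[45, 45, 45])

```text
time: 21.35
tool_pos: [0.426, -0.2048, 0.0491]
tcp_rot: [-1.214, 1.202, -1.194]
wrist_force: [0.0, 0.4, -2.9]
width: 0.579
```

Call:
jog_arm(turn=[[0, 0, 0], [0, 0, 0]], slide=[[0, 0.4, 0], [0, 0, 0]], grip=[45, 45])

```text
time: 21.55
tool_pos: [0.426, -0.2048, 0.0488]
tcp_rot: [-1.214, 1.202, -1.194]
wrist_force: [0.6, -0.1, -3.9]
width: 0.575
```

Call:
jog_arm(turn=[[0, 0, 0], [0, 0, 0]], slide=[[0, 0.4, 0], [0, 0, 0]], grip=[45, 45])

```text
time: 21.75
tool_pos: [0.4261, -0.2049, 0.0486]
tcp_rot: [-1.214, 1.202, -1.194]
wrist_force: [-0.4, -0.0, -1.6]
width: 0.574
```

Call:
jog_arm(turn=[[0, 0, 0], [0, 0, 0]], slide=[[0, 0.3, 0], [0, 0, 0]], grip=[45, 45])

```text
time: 21.95
tool_pos: [0.4261, -0.2049, 0.0485]
tcp_rot: [-1.214, 1.202, -1.194]
wrist_force: [-2.7, 0.5, 3.9]
width: 0.577
```

Call:
jog_arm(turn=[[0, 0, 0], [0, 0, 0], [0, 0, 0]], slide=[[0, -0.2, 0], [0, 0, 0], [0, 0, 0]], grip=[65, 78, 78])

```text
time: 22.25
tool_pos: [0.4263, -0.2049, 0.0483]
tcp_rot: [-1.214, 1.201, -1.195]
wrist_force: [0.2, -1.4, 0.0]
width: 0.781
```

Call:
jog_arm(turn=[[0, 0, 0], [0, 0, 0], [0, 0, 0], [0, 0, 0], [0, 0, 0]], slide=[[0, -12, 0], [0, -25, 0], [0, -35, 0], [0, -40, 0], [0, -40, 0]], grip=[78, 78, 78, 78, 78])

```text
time: 22.75
tool_pos: [0.4261, -0.2053, 0.2024]
tcp_rot: [-1.214, 1.202, -1.194]
wrist_force: [0.0, -0.5, -0.5]
width: 0.777
```

Call:
jog_arm(turn=[[0, 0, 0], [0, 0, 0], [0, 0, 0]], slide=[[0, -30, 0], [0, 0, 0], [0, 0, 0]], grip=[78, 78, 78])

```text
time: 23.05
tool_pos: [0.4269, -0.2059, 0.2319]
tcp_rot: [-1.213, 1.199, -1.196]
wrist_force: [-1.2, 0.4, -0.2]
width: 0.779
```

```bash
python3 - <<'E'
from pb import *
K={'A':((.5303,-.1428,.0425),brickR(.9,0)),'B':((.4258,-.1945,.0425),brickR(90.9,0))}
need('11',None,('wrist','side','scene'),known=K)
s=bot.read_state();print(s['wrist_force'],s['width'])
E
```

```text
wrist a 7204 [ 476.8 -297.2   42.3] [0.7 0.  0.1] 0.35
wrist b 10783 [ 581.2 -246.1   42.3] [91.  -0.   0.1] 0.37
wrist A 11770 [ 529.8 -141.6   42.3] [0.7 0.  0.1] 0.48
wrist B 10115 [ 425.8 -194.7   42.3] [91.1 -0.   0. ] 0.47
side a 1069 [ 476.1 -298.5   44. ] [0.9 0.  0.6] 1.3
side b 783 [ 581.6 -247.1   43.8] [91.1  0.   0.4] 0.92
side A 1490 [ 530.1 -142.7   43.7] [ 0.9 -0.  -0.3] 1.08
side B 1013 [ 426.4 -194.2   43.7] [91.5 -0.2  0.6] 1.06
scene a 679 [ 477.1 -299.5   42. ] [ 0.7 -0.6  0.2] 0.87
scene b 1043 [ 581.7 -248.6   41.9] [90.9  0.5  0.4] 0.98
scene A 896 [ 530.3 -144.    42. ] [ 0.8 -0.2 -0.4] 0.7
scene B 698 [ 426.  -195.6   41.1] [90.8  0.3  1.1] 0.96
23.2 [ 0.4254 -0.2051  0.2288]
[ 0.50873073 -0.25963851  0.37954577] 0.7795937382081948
```

View pics/wrist11.png

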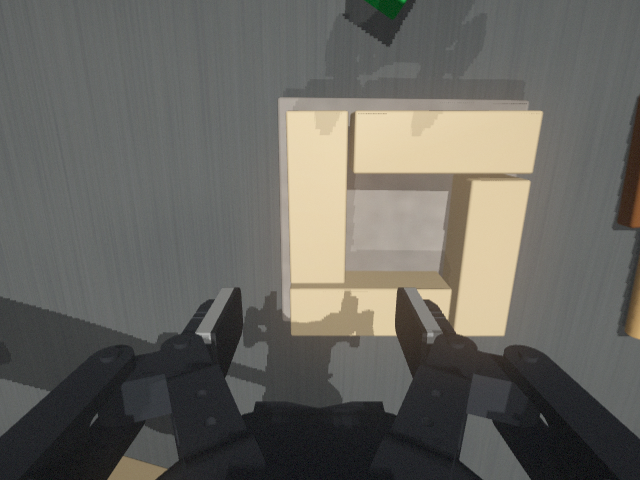

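View pics/scene11.png

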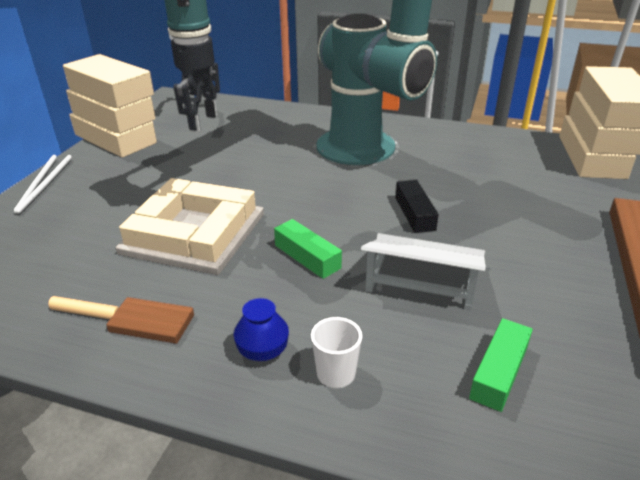

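All four bricks form the ring with even joints, and the vase, tin and paddle have not moved. Handing in.

```bash
python3 -c "
from workcell import bot
print(bot.finish_job())"
```

```text
the job is handed in; nothing more can be done
None
```

The layer is finished: both rack bricks lie flat in the two empty sides, and all four form the pinwheel. I handed in at about 23 s of the 54 s allowed.

**What I did:** Brick c went to place_a first, then brick d to place_b. Each was set down until the wrist force showed light contact (about 4–6 N), then released. My first approach to brick c brought joint 6 to 2.547 of its 2.55 limit, so I backed off and used the half-turned grasp instead.

**Last checks:**
- **Fit:** The side and scene cameras put the bricks within about 1 mm of where they belong relative to each other. All four lie flat, turned no more than about 0.5° from square.
- **Joints:** These come to about 4.5–5 mm. The wrist camera's fit disagreed on one, giving about 3.3 mm between place_b's brick and brick_a, but measuring that gap in its picture gave about 4.4 mm.
- **Surroundings:** In the final pictures the laid bricks, vase, tin and paddle had not moved. The gripper was well clear above the slab.

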